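# Fit the bearings and set the brake gap of a garage door drive

### The job

Get the garage door opener's drive plate ready for reassembly: drop every loose bearing flat into a seat of its own in the plate, and set the brake gap with the flat gauge. To set it, stand the gauge's blade fully home in the gap, shoulder resting on top, slide the shoe up against the standing blade until it is nipped, then draw the gauge out, leaving the gap at blade width. Finish with the gauge back fully home in its stand and the other things on the shelf left where they are.

Things in the scene. Friction and masses are not known exactly. Their poses are not given: they have to be found in the camera images.
- plate: grey-painted cast drive plate of a garage door opener, 200 (x) x 240 (y) x 22 mm, fixed; origin under its centre. Five round seats open upward in it. Near its +x edge is the brake: a fixed dark block (x 45..85, y 0..30 mm, 35 mm tall above the plate), a sliding steel shoe facing it from -y, and behind the block an aluminium motor lying along +y (x 38..92, y 30..112 mm, top 77 mm above the shelf)
- seat0 (a point): centre of a bearing seat at the plate's top face (22 mm above the shelf); axes as the plate's; the seat is 41 mm in diameter and 8 mm deep, so a seated bearing stands 4 mm proud and its centre lies 2 mm below this point. Four seats form a 65 (x) x 100 (y) mm rectangle, the fifth lies at its centre
- seat1 (a point): centre of a bearing seat at the plate's top face (22 mm above the shelf); axes as the plate's; the seat is 41 mm in diameter and 8 mm deep, so a seated bearing stands 4 mm proud and its centre lies 2 mm below this point. Four seats form a 65 (x) x 100 (y) mm rectangle, the fifth lies at its centre
- seat2 (a point): centre of a bearing seat at the plate's top face (22 mm above the shelf); axes as the plate's; the seat is 41 mm in diameter and 8 mm deep, so a seated bearing stands 4 mm proud and its centre lies 2 mm below this point. Four seats form a 65 (x) x 100 (y) mm rectangle, the fifth lies at its centre
- seat3 (a point): centre of a bearing seat at the plate's top face (22 mm above the shelf); axes as the plate's; the seat is 41 mm in diameter and 8 mm deep, so a seated bearing stands 4 mm proud and its centre lies 2 mm below this point. Four seats form a 65 (x) x 100 (y) mm rectangle, the fifth lies at its centre
- seat4 (a point): centre of a bearing seat at the plate's top face (22 mm above the shelf); axes as the plate's; the seat is 41 mm in diameter and 8 mm deep, so a seated bearing stands 4 mm proud and its centre lies 2 mm below this point. Four seats form a 65 (x) x 100 (y) mm rectangle, the fifth lies at its centre
- gap_edge (a point): middle of the upper edge of the fixed block's face on the brake gap, 57 mm above the shelf; axes as the plate's: the gap lies to -y of this point, runs along x over 40 mm and is 35 mm deep down to the plate
- shoe (a joint): width of the brake gap in m, i.e. the distance between the sliding shoe's face and the fixed block's face; starts at 0.0095 to 0.012; the shoe slides along the plate's y (towards +y closes the gap), needs about 2.5 N to move and stays where it is left, but a sideways push on a gauge standing in the gap (as by a gripper closing off-centre across its thickness) moves it too; travel 0 to 0.016
- shoe_tab (a point): middle of the outer (-y) face of the tab on the shoe's outer edge; moves with the shoe; axes as the plate's. Shoe 40 (x) x 35 (y) mm, its top level with the fixed block's (57 mm above the shelf); the tab on it is 40 (x) x 8 (y) mm and rises 20 mm higher (top 76 mm above the shelf). Push here towards +y to close the gap; 60 mm or more of bare plate lie behind it
- gauge: flat gauge, 85 mm long, 120 g, upright in its stand at the start; origin at the centre of the blade's lower end, z up to the handle. Steel blade 30 (x) x 6 (y) mm, 34 mm long; above it a shoulder 34 x 24 mm, 6 mm thick; then a black handle 30 (x) x 12 (y) mm, from 40 to 85 mm above the origin. Fully home in gap or stand, its shoulder rests on top and the blade end is 34 mm below the edge
- stand: grey plastic gauge stand, fixed, 80 (x) x 64 (y) x 44 mm tall; origin under its centre
- stand_slot (a point): centre of the stand's slot at its top face, 44 mm above the shelf; slot 35 mm in x, 9 mm in y, 40 mm deep; axes as the stand's; the gauge stands in it with its x along this x
- bearing0: loose ball bearing, steel ring with black seal, 37 mm outer diameter, 12 mm thick, 60 g; origin at its centre, z along its axis (either face may be up). Lies flat on the shelf at the start; may be absent
- bearing1: loose ball bearing, steel ring with black seal, 37 mm outer diameter, 12 mm thick, 60 g; origin at its centre, z along its axis (either face may be up). Lies flat on the shelf at the start; may be absent
- bearing2: loose ball bearing, steel ring with black seal, 37 mm outer diameter, 12 mm thick, 60 g; origin at its centre, z along its axis (either face may be up). Lies flat on the shelf at the start; may be absent
- bearing3: loose ball bearing, steel ring with black seal, 37 mm outer diameter, 12 mm thick, 60 g; origin at its centre, z along its axis (either face may be up). Lies flat on the shelf at the start; may be absent
- bearing4: loose ball bearing, steel ring with black seal, 37 mm outer diameter, 12 mm thick, 60 g; origin at its centre, z along its axis (either face may be up). Lies flat on the shelf at the start; may be absent
- tin: closed round aluminium tin, 76 mm diameter, 45 mm tall; bystander standing between the plate and the bearings; origin under its centre
- brush: wheel brush lying down, 230 mm long: black handle (22 mm thick) to its -x, dark bristle head (47 mm thick) to its +x; bystander; origin on the shelf under its length, 120 mm from the handle end
Mind the look-alikes: they are no part of the job. What is shaped like the gauge but green or purple is not meant.

How it is judged:
On the way, in this order (a step that is already met when the one before it is completed fails the run):
1. the gauge stands fully home in the open brake gap, its shoulder on the block (z of gauge in the frame of gap_edge below -0.031 m and x of gauge in the frame of gap_edge between -0.01 and 0.01 m and y of gauge in the frame of gap_edge between -0.013 and -0.001 m and angle between gauge's own z axis and vertical below 0.2 rad), for 0.2 s.
2. with the gauge standing home in the gap, the shoe is slid up against its blade (gap under 7.5 mm) (all of step 1 and value of joint shoe below 0.0075 m), for 0.2 s.
At the end, for the whole second after the job is handed in: each bearing present lies flat (0.1 rad) in its own seat, within 4 mm of its centre, bearing centre at most 1 mm above the plate top; brake gap 5 to 7.5 mm; gauge upright (0.15 rad) in its stand, blade end 30 mm or more deep, within 5 mm of the slot centre; all at rest (((horizontal distance between bearing0 and seat0 below 0.004 m and z of bearing0 in the frame of seat0 below 0.001 m) or (horizontal distance between bearing0 and seat1 below 0.004 m and z of bearing0 in the frame of seat1 below 0.001 m) or (horizontal distance between bearing0 and seat2 below 0.004 m and z of bearing0 in the frame of seat2 below 0.001 m) or (horizontal distance between bearing0 and seat3 below 0.004 m and z of bearing0 in the frame of seat3 below 0.001 m) or (horizontal distance between bearing0 and seat4 below 0.004 m and z of bearing0 in the frame of seat4 below 0.001 m)) and ((horizontal distance between bearing1 and seat0 below 0.004 m and z of bearing1 in the frame of seat0 below 0.001 m) or (horizontal distance between bearing1 and seat1 below 0.004 m and z of bearing1 in the frame of seat1 below 0.001 m) or (horizontal distance between bearing1 and seat2 below 0.004 m and z of bearing1 in the frame of seat2 below 0.001 m) or (horizontal distance between bearing1 and seat3 below 0.004 m and z of bearing1 in the frame of seat3 below 0.001 m) or (horizontal distance between bearing1 and seat4 below 0.004 m and z of bearing1 in the frame of seat4 below 0.001 m)) and ((horizontal distance between bearing2 and seat0 below 0.004 m and z of bearing2 in the frame of seat0 below 0.001 m) or (horizontal distance between bearing2 and seat1 below 0.004 m and z of bearing2 in the frame of seat1 below 0.001 m) or (horizontal distance between bearing2 and seat2 below 0.004 m and z of bearing2 in the frame of seat2 below 0.001 m) or (horizontal distance between bearing2 and seat3 below 0.004 m and z of bearing2 in the frame of seat3 below 0.001 m) or (horizontal distance between bearing2 and seat4 below 0.004 m and z of bearing2 in the frame of seat4 below 0.001 m)) and ((horizontal distance between bearing3 and seat0 below 0.004 m and z of bearing3 in the frame of seat0 below 0.001 m) or (horizontal distance between bearing3 and seat1 below 0.004 m and z of bearing3 in the frame of seat1 below 0.001 m) or (horizontal distance between bearing3 and seat2 below 0.004 m and z of bearing3 in the frame of seat2 below 0.001 m) or (horizontal distance between bearing3 and seat3 below 0.004 m and z of bearing3 in the frame of seat3 below 0.001 m) or (horizontal distance between bearing3 and seat4 below 0.004 m and z of bearing3 in the frame of seat4 below 0.001 m)) and ((horizontal distance between bearing4 and seat0 below 0.004 m and z of bearing4 in the frame of seat0 below 0.001 m) or (horizontal distance between bearing4 and seat1 below 0.004 m and z of bearing4 in the frame of seat1 below 0.001 m) or (horizontal distance between bearing4 and seat2 below 0.004 m and z of bearing4 in the frame of seat2 below 0.001 m) or (horizontal distance between bearing4 and seat3 below 0.004 m and z of bearing4 in the frame of seat3 below 0.001 m) or (horizontal distance between bearing4 and seat4 below 0.004 m and z of bearing4 in the frame of seat4 below 0.001 m)) and angle between the z axis of each of bearing0, bearing1, bearing2, bearing3, bearing4 and the z axis of plate, either way round below 0.1 rad and linear speed of each of bearing0, bearing1, bearing2, bearing3, bearing4, gauge below 0.02 m/s and value of joint shoe between 0.005 and 0.0075 m and horizontal distance between gauge and stand_slot below 0.005 m and z of gauge in the frame of stand_slot below -0.03 m and angle between gauge's own z axis and vertical below 0.15 rad); the robot touches nothing.
It fails at once if a bystander (tin or brush) is shifted by more than 40 mm (distance of any of tin, brush from where it was at the start of the episode above 0.04 m).
It fails at once if the tin is tipped over (angle between tin's own z axis and vertical above 0.6 rad).
Of bearing0, bearing1, bearing2, bearing3, bearing4 only 3 to 5 are there at a start; the rules pass over those that are not, and their reading is None.
At some moment in a run one of bearing0, bearing1, bearing2, bearing3, bearing4 may be knocked a few centimetres aside while the robot is not near it.
Once in a run the grip may slacken for a moment while it holds something.
It also fails if it takes over 210 s, if anything falls off the work surface, if the arm or the gripper's body presses on something with over 40 N, if the wrist force passes 120 N, or if a joint passes its speed limit or range.

### The arm

A 7-joint arm with a two-finger parallel gripper is mounted at the origin on the work surface. World frame = base frame: x ahead of the robot, y to its left, z up, the work surface at z = 0. Lengths are in m, angles in rad, forces in N, time in s.
With the tool pointing down it reaches from about 0.35 to 0.9 m from the base axis. Payload 8.1 kg.
Tool frame: the origin (TCP) lies midway between the tips of the shut fingers; the grasp point (between the pads) lies 19 mm behind it; z points along the fingers, y is the line along which they close (so a half turn about z gives the same grasp; the last joint's range is limited). The gripper opens to 92 mm and grips with 3 to 60 N. Pads are 19 mm wide; open, the fingers measure 130 mm over their backs; the gripper's body (75 mm by 190 mm) begins 47 mm behind the grasp point.
Start: joints at [1.073, 0.434, 0.025, 1.573, -0.012, 1.134, -0.075], TCP at [0.24, -0.577, 0.227] pointing down, gripper open.
Joint ranges: [-2.62, 2.62], [-0.44, 2.09], [-1.27, 1.32], [0.08, 2.57], [-1.32, 4.46], [0.12, 2], [-2.74, 2.74]. Speed limits (rad/s): [2.22, 2.22, 3.01, 3.01, 3.14, 3.14, 3.14].

### API

Orientations are given as a rotation vector (axis times angle).
In Python, from cell import observe, cams, job gives the robot as it stands. The module is installed in compiled form; this text tells all that it offers.
- The arm moves only by the tool step_arm, never from a script. Its argument "steps" is a list of rows, each a list of 6 numbers: the shift along the world's x, y, z in mm, then the turn, a rotation vector about the world's x, y, z in rad. In form: [[dx, dy, dz, rx, ry, rz], ...]. A call has 1 to 20 rows; each row shifts and turns the commanded pose from where the row before left it; what a row does not reach is not made up. A row lasts 1/12 s, in which the tool goes at most 41.7 mm and 7.16 degrees, less where a joint would pass 70% of its speed; a pose out of reach is approached as far as the arm can. A call with a gripper value outside its range is refused whole. "gripper" is the opening, from 0 (shut) to 1 (fully open), set as the call begins (left out, the last holds). The fingers move at their own pace and stop on an object; "force" is the grip in N (left out, the last holds). Time passes only in rows, so rows that do not move let the fingers close. It gives the time, the measured TCP pose, the force, the opening and the grip force at its end, in the units of the state.
- observe(): the state, without advancing time (a new reading comes with each control period).
- cams.get_image(name): name is "scene" or "top" or "wrist"; returns the picture (480x640x3 uint8, red, green, blue); there is no depth.
- cams.get_calibration(name): a dict with "fov_y" (degrees; the focal length in pixels is half the picture's height over the tangent of half this angle, whatever the lens; pixels are square), "cx", "cy" (the principal point, pixels), "world_to_cam" (4x4, takes a point from world to camera coordinates). Camera axes: x right, y up, looking along -z (the intrinsics and any distortion apply to the point x, -y, -z); pixel columns grow to the right and rows downward; lengths in m; the calibration is good to about 2 mm. The wrist camera is an equidistant fisheye: a pixel r from the principal point sees the ray r / f radians off the axis. A picture is of the moment at which its call begins: read the wrist's pose just before it. get_calibration takes no time and is no camera call; for the wrist camera it gives the pose at the moment of the call.
- job.sign_off(): hands the job in; it is judged then, once.
The state is a dict: "clock": time; "joints": joint angles; "dq": joint speeds; "joint_efforts": joint torques, N m; "position": TCP position; "ee_rot": TCP orientation; "force": force on the tool from outside, world axes, zero at the start; "ft_torque": the same for the moment, N m; "width": opening from 0.0 (shut) to 1.0 (fully open); "gripper_force": force on a finger pad.
Only numpy, scipy, OpenCV 4.12 (cv2) and the standard library are available. Lean on these libraries where they do the work, as an engineer would, in place of code of your own. Each camera call takes 0.05 s, during which the arm holds its last target. There are 200 camera calls.

## Working session

There is one attempt and no reset: what is moved stays moved. The work goes in short steps, Python scripts to look and compute and a tool call to move; the robot and the scene stay as the last step left them, time stands still between calls to the robot, and variables do not carry over. Pictures are saved under pics/ and viewed, at most 14 in all, crops included, and the job is handed in when it is done.

Besides the shell and the picture viewer there is one more tool, called after "Emit:" as name(argument=value, ...), one argument or row to a line, values as JSON. step_arm: Moves the arm, as the interface text tells. Its arguments: {"type":"object","properties":{"steps":{"type":"array","items":{"type":"array","items":{"type":"number"}}},"gripper":{"type":"number"},"force":{"type":"number"}},"required":["steps"]}

```bash
mkdir -p pics
cat > h.py <<'E'
import numpy as np, cv2
from cell import observe, cams, job
def grab(n,f=None):
    c=cams.get_calibration(n); im=cams.get_image(n)
    if f: cv2.imwrite('pics/'+f,im[:,:,::-1])
    return im,c
def foc(c): return 240/np.tan(np.radians(c['fov_y'])/2)
def proj(c,P,fish=False):
    P=np.atleast_2d(P); q=(np.c_[P,np.ones(len(P))]@np.array(c['world_to_cam']).T)[:,:3]
    x,y,z=q[:,0],-q[:,1],-q[:,2]; f=foc(c)
    if fish:
        r=np.hypot(x,y)+1e-12; t=np.arctan2(r,z); return np.c_[c['cx']+f*t*x/r,c['cy']+f*t*y/r]
    return np.c_[c['cx']+f*x/z,c['cy']+f*y/z]
def unproj(c,uv,h,fish=False):
    uv=np.atleast_2d(uv).astype(float); f=foc(c); a=(uv-[c['cx'],c['cy']])/f
    if fish:
        r=np.hypot(*a.T)+1e-12; d=np.c_[a*(np.sin(r)/r)[:,None],np.cos(r)]
    else: d=np.c_[a,np.ones(len(a))]
    d=d*[1,-1,-1]; M=np.linalg.inv(np.array(c['world_to_cam'])); d=d@M[:3,:3].T; o=M[:3,3]
    return o+d*((h-o[2])/d[:,2])[:,None]
E
python3 - <<'E'
from h import *
for n in('top','scene'):
    im,c=grab(n,n+'0.png'); print(n,c['fov_y'],c['cx'],c['cy'],np.linalg.inv(np.array(c['world_to_cam'])).round(3).tolist())
print(observe())
E
```

```text
top 42.8832359630327 317.0750441666945 237.46197541418783 [[0.011, 0.984, -0.178, 0.399], [-0.999, 0.017, 0.031, -0.007], [0.034, 0.178, 0.983, 1.099], [0.0, 0.0, 0.0, 1.0]]
scene 45.52705211760568 314.38965972681933 244.35594664107475 [[0.882, -0.32, 0.346, 0.943], [0.47, 0.566, -0.677, -0.688], [0.021, 0.76, 0.649, 0.726], [0.0, 0.0, 0.0, 1.0]]
{'clock': 0.1, 'joints': array([ 1.07341873,  0.435122  ,  0.0249412 ,  1.57403255, -0.01161193,
        1.13398764, -0.07508157]), 'dq': array([-1.56547483e-04, -1.46074105e-03,  1.35715564e-04, -1.48888255e-03,
       -2.88346057e-05, -7.21831391e-04,  1.08237648e-03]), 'joint_efforts': array([ 2.08808859e-03, -6.69126320e+01,  9.87356231e-01, -3.15146863e+01,
       -6.05348730e-02,  3.73257534e-02,  2.64912239e-05]), 'position': array([ 0.24016718, -0.57650417,  0.22603229]), 'ee_rot': array([-3.07927017e+00, -6.15789267e-01,  5.89980693e-04]), 'force': array([ 0.56433635, -0.12055467,  0.00430603]), 'ft_torque': array([ 0.02964839, -0.00514918, -0.00165932]), 'gripper_force': 0.0, 'width': 0.995842046293453}
```

View pics/top0.png

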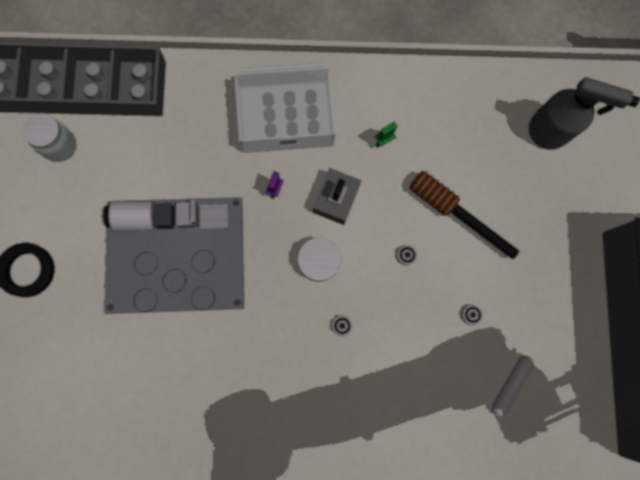

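View pics/scene0.png

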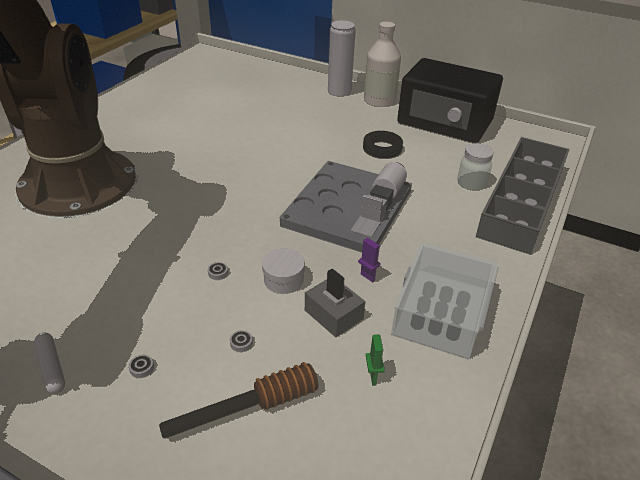

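The top view shows the plate at about (175,255), with the motor and brake along its upper edge. The tin is at (319,258), the grey stand with the black-handled gauge at (336,192), and the brush at (460,210). Bearings are at (407,254), (342,325) and (472,314). There are three gauge-shaped things: purple (274,184), green (386,133) and black in the stand (338,190). The black one fits the description, so I'll enlarge it to confirm.

Run:
```python
from h import *
t=cv2.imread('pics/top0.png'); s=cv2.imread('pics/scene0.png')
a=cv2.resize(t[185:325,95:255],(480,420),interpolation=2); b=cv2.resize(t[160:230,305:370],(316,340),interpolation=2); d=cv2.resize(s[255:340,290:380],(316,260),interpolation=2)
o=np.zeros((600,800,3),np.uint8); o[:420,:480]=a;o[:340,484:]=b;o[340:,484:]=d; cv2.imwrite('pics/crop1.png',o)
c=cams.get_calibration('top')
g=cv2.cvtColor(t,6)
for n,uv,h in [('b',(407,254),.012),('b',(342,325),.012),('b',(472,314),.012),('tin',(319,258),.045),('brush',(423,183),.03),('brushend',(515,254),.02),('gauge',(338,188),.095),('pcTR',(242,198),.022),('pcBR',(243,308),.022),('pcBL',(106,313),.022),('s',(203,261),.022),('s',(146,263),.022),('s',(174,280),.022),('s',(146,300),.022),('s',(203,298),.022),('purple',(274,184),.03),('green',(386,133),.03),('tube',(513,385),.02)]:
    print(n,unproj(c,uv,h)[0].round(4)[:2])
```

```text
b [ 0.5686 -0.2046]
b [ 0.4399 -0.0872]
b [ 0.4622 -0.3195]
tin [ 0.5539 -0.0442]
brush [ 0.6969 -0.2325]
brushend [ 0.5705 -0.3993]
gauge [ 0.6671 -0.0734]
pcTR [0.6645 0.0953]
pcBR [0.4668 0.0871]
pcBL [0.4551 0.3233]
s [0.5486 0.1602]
s [0.5435 0.2599]
s [0.5142 0.2094]
s [0.4785 0.256 ]
s [0.4833 0.1574]
purple [0.6895 0.0379]
green [ 0.7907 -0.1658]
tube [ 0.3399 -0.3849]
```

View pics/crop1.png

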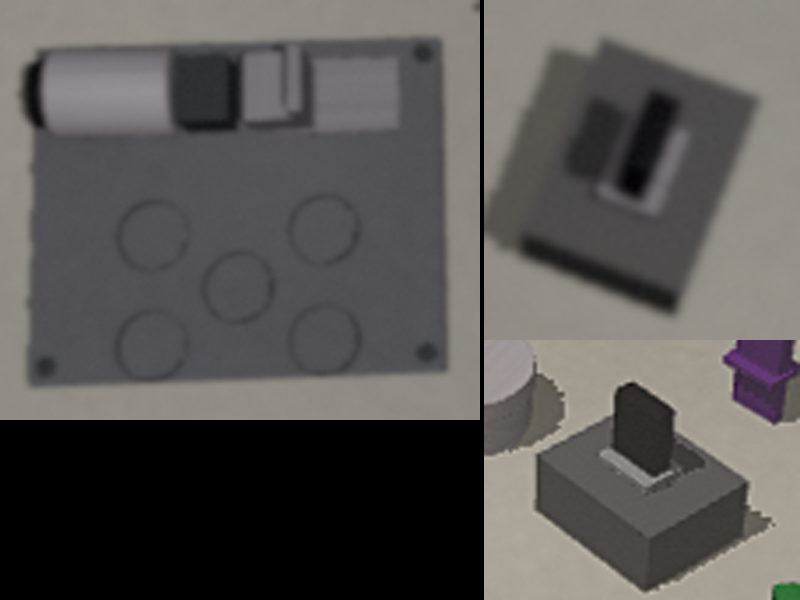

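The crops confirm it: the black-handled gauge stands upright in the grey stand, at crop (650,145), turned about -20°. The plate shows five empty seats and the brake gap between block and shoe. Next I move above the first bearing and look through the wrist camera.

Emit:
step_arm(
  steps=[
    [25,28,0,0,0,-0.05],
    [25,28,0,0,0,-0.05],
    [25,28,0,0,0,-0.05],
    [25,28,0,0,0,-0.05],
    [25,28,0,0,0,-0.05],
    [25,28,0,0,0,-0.05],
    [25,28,0,0,0,-0.05],
    [25,28,-20,0,0,0],
    [22,33,-20,0,0,0],
    [0,0,0,0,0,0],
    [0,0,0,0,0,0],
    [0,0,0,0,0,0],
  ],
  gripper=0.65,
  force=20,
)

```text
clock: 1.1
position: [0.4601, -0.3227, 0.1881]
ee_rot: [-3.141, -0.071, 0.002]
force: [0.4, 0.3, -0.0]
width: 0.644
gripper_force: 0.0
```

```bash
cat >> h.py <<'E'
def rings(im,c,h,pts,R=.0185,fish=True,win=.03):
    """refine dark/bright circle centre near world pts at height h: rectify 0.25 mm/px and Hough"""
    out=[]
    for p in np.atleast_2d(pts):
        n=int(2*win/.00025); xs=p[0]+win-np.arange(n)*.00025; ys=p[1]+win-np.arange(n)*.00025
        Y,X=np.meshgrid(ys,xs); uv=proj(c,np.c_[X.ravel(),Y.ravel(),np.full(X.size,h)],fish).astype(np.float32).reshape(n,n,2)
        r=cv2.remap(cv2.cvtColor(im,cv2.COLOR_RGB2GRAY),uv[...,0],uv[...,1],1)
        k=cv2.HoughCircles(cv2.GaussianBlur(r,(0,0),3),cv2.HOUGH_GRADIENT_ALT,1,20,param1=60,param2=.5,minRadius=int((R-.003)/.00025),maxRadius=int((R+.003)/.00025))
        out.append([] if k is None else [(round(p[0]+win-v*.00025,4),round(p[1]+win-u*.00025,4),round(q*.00025,4)) for u,v,q in k[0][:,:3]]); 
        cv2.imwrite('pics/_r.png',r)
    return out
E
python3 - <<'E'
from h import *
o=observe();print(o['position'],o['ee_rot'],o['joints'].round(2))
im,c=grab('wrist','w1.png');print(c['fov_y'],c['cx'],c['cy'],np.linalg.inv(np.array(c['world_to_cam'])).round(3).tolist())
for h in(.012,): print(rings(im,c,h,[[.4622,-.3195],[.4399,-.0872],[.5686,-.2046]]))
E
```

```text
[ 0.46008938 -0.32271085  0.18809574] [-3.14075677e+00 -7.08414378e-02  1.71777429e-03] [ 0.53  0.37 -0.02  1.78  0.01  0.99 -1.02]
65.70646984690485 316.35155975844447 235.96427279177274 [[0.045, 0.966, 0.254, 0.529], [-0.999, 0.043, 0.011, -0.321], [-0.001, -0.255, 0.967, 0.346], [0.0, 0.0, 0.0, 1.0]]
[[], [], [(np.float64(0.5678), np.float64(-0.2091), np.float32(0.0191))]]
```

View pics/w1.png

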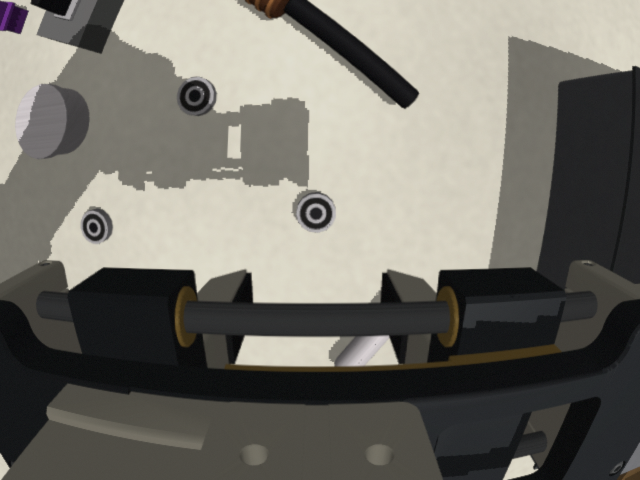

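The wrist view shows three bearings at (316,211), (197,95) and (96,225), with the fingers at the bottom. I'll add a radial-symmetry centre finder.

```bash
cat >> h.py <<'E'
from scipy.optimize import minimize
def rect(im,c,h,p,win=.035,res=.0005,fish=True,yaw=0):
    n=int(2*win/res); a=win-np.arange(n)*res; Y,X=np.meshgrid(a,a); C,S=np.cos(yaw),np.sin(yaw)
    uv=proj(c,np.c_[(p[0]+C*X-S*Y).ravel(),(p[1]+S*X+C*Y).ravel(),np.full(X.size,h)],fish).astype(np.float32).reshape(n,n,2)
    return cv2.remap(im,uv[...,0],uv[...,1],cv2.INTER_CUBIC)
def centre(im,c,h,p,R=.0185,win=.035,fish=True,span=.008):
    """radial symmetry: centre at which the polar picture varies most with radius, least with angle"""
    r=cv2.GaussianBlur(cv2.cvtColor(rect(im,c,h,p,win,fish=fish),cv2.COLOR_RGB2GRAY),(0,0),1.2)
    def cost(q):
        w=cv2.warpPolar(r,(int(R/.0005*2),120),(win/.0005-q[1]/.0005,win/.0005-q[0]/.0005),R/.0005,1).astype(float)
        k=np.arange(w.shape[1])+1; return ((w.var(0)*k).sum()/k.sum()-((np.median(w,0)-w.mean())**2*k).sum()/k.sum())/100
    g=np.arange(-span,span+1e-9,.001); b=min(((cost((x,y)),x,y) for x in g for y in g))
    m=minimize(cost,b[1:],method='Nelder-Mead',options=dict(initial_simplex=[b[1:],(b[1]+.0007,b[2]),(b[1],b[2]+.0007)],xatol=5e-5))
    return (np.array(p[:2])+m.x).round(4),round(m.fun,2)
E
python3 - <<'E'
from h import *
c=cams.get_calibration('wrist'); im=cv2.imread('pics/w1.png')[:,:,::-1].copy()
P=unproj(c,[(316,211),(197,95),(96,225)],.012,True); print(P.round(4))
for p in P: print(centre(im,c,.012,p))
t=cv2.imread('pics/top0.png')[:,:,::-1].copy(); ct=cams.get_calibration('top')
for p in P: print('top',centre(t,ct,.012,p,fish=False))
E
```

```text
[[ 0.464  -0.3242  0.012 ]
 [ 0.5692 -0.2105  0.012 ]
 [ 0.4423 -0.094   0.012 ]]
(array([ 0.4619, -0.3239]), np.float64(-33.72))
(array([ 0.5685, -0.2067]), np.float64(-9.19))
(array([ 0.4398, -0.0895]), np.float64(-28.67))
top (array([ 0.4616, -0.3206]), np.float64(-7.17))
top (array([ 0.5679, -0.2044]), np.float64(-6.88))
top (array([ 0.439, -0.087]), np.float64(-7.5))
```

Emit:
step_arm(
  steps=[
    [2,0,-35,0,0,0],
    [0,0,-35,0,0,0],
    [0,0,-35,0,0,0],
    [0,0,-35,0,0,0],
    [0,0,-25,0,0,0],
    [0,0,-12,0,0,0],
    [0,0,-4,0,0,0],
    [0,0,0,0,0,0],
    [0,0,0,0,0,0],
  ],
)

```text
clock: 1.9
position: [0.4632, -0.3237, 0.0088]
ee_rot: [3.14, 0.069, 0.003]
force: [-0.0, -0.8, 0.7]
width: 0.647
gripper_force: 0.0
```

Emit:
step_arm(
  steps=[
    [0,0,0,0,0,0],
    [0,0,0,0,0,0],
    [0,0,0,0,0,0],
    [0,0,0,0,0,0],
    [0,0,0,0,0,0],
    [0,0,0,0,0,0],
    [0,0,0,0,0,0],
    [0,0,0,0,0,0],
  ],
  gripper=0.2,
  force=20,
)

```text
clock: 2.57
position: [0.4629, -0.3227, 0.0081]
ee_rot: [3.14, 0.07, 0.001]
force: [-1.0, 0.2, 6.3]
width: 0.384
gripper_force: 20.0
```

Emit:
step_arm(
  steps=[
    [0,0,20,0,0,0],
    [0,0,35,0,0,0],
    [0,0,35,0,0,0],
    [0,0,35,0,0,0],
    [0,0,25,0,0,0],
    [0,0,0,0,0,0],
    [0,0,0,0,0,0],
  ],
)

```text
clock: 3.15
position: [0.4633, -0.323, 0.1589]
ee_rot: [3.139, 0.07, 0.004]
force: [0.1, 0.1, -1.2]
width: 0.385
gripper_force: 20.0
```

Run:
```python
from h import *
o=observe();print(o['position'],o['width'],o['gripper_force'],o['force'])
im,c=grab('wrist','w2.png');s,_=grab('top');s2,_=grab('scene')
u,v=proj(c,o['position'],True)[0]; print(u,v)
x=np.zeros((600,800,3),np.uint8);x[:300,:400]=cv2.resize(im[220:400,200:440],(400,300));x[:300,400:]=cv2.resize(s[200:350,380:580],(400,300));x[300:,:400]=cv2.resize(s2,(400,300));x[300:,400:]=cv2.resize(im,(400,300))
cv2.imwrite('pics/m2.png',x[:,:,::-1])
```

```text
[ 0.46330968 -0.32300782  0.15893357] 0.38514809667705224 19.999917447566986 [ 0.09590726  0.08657283 -1.18339104]
314.0107976075396 291.91892789762437
```

View pics/m2.png

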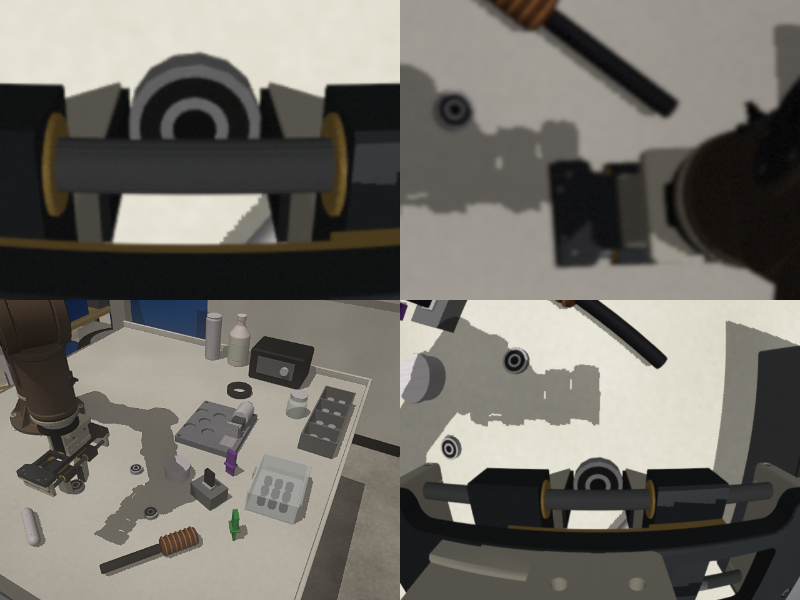

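The bearing is held (wrist view about (317,265)). Going over the plate to measure the seats.

Emit:
step_arm(
  steps=[
    [-5,38,5,0,0,0],
    [-5,38,5,0,0,0],
    [-5,38,5,0,0,0],
    [-5,38,5,0,0,0],
    [-5,38,5,0,0,0],
    [-5,38,5,0,0,0],
    [-5,38,5,0,0,0],
    [-5,38,5,0,0,0],
    [-5,38,5,0,0,0],
    [-5,38,5,0,0,0],
    [-5,38,5,0,0,0],
    [-5,38,5,0,0,0],
    [-3,38,0,0,0,0],
    [0,29,0,0,0,0],
    [0,0,0,0,0,0],
    [0,0,0,0,0,0],
    [0,0,0,0,0,0],
  ],
)

```text
clock: 4.72
position: [0.399, 0.1995, 0.2162]
ee_rot: [3.139, 0.07, -0.004]
force: [-0.4, -0.0, -0.9]
width: 0.389
gripper_force: 20.0
```

Run:
```python
from h import *
o=observe();print(o['position'],o['ee_rot'],o['width'],o['joints'].round(2))
im,c=grab('wrist','w3.png'); t,ct=grab('top')
S=[(.5486,.1602),(.5435,.2599),(.5142,.2094),(.4785,.256),(.4833,.1574)]
t0=cv2.imread('pics/top0.png')[:,:,::-1].copy()
for p in S: print(centre(im,c,.022,p,R=.0235,span=.006),centre(t0,ct,.022,p,R=.0235,fish=False,span=.005))
B=[(.5685,-.2055),(.4398,-.0885)]
for p in B: print('b',centre(t,ct,.012,p,fish=False,span=.005))
```

```text
[0.39896507 0.19951673 0.21623794] [ 3.13937794  0.07031692 -0.0036733 ] 0.38878830570964745 [-0.26  0.18 -0.37  1.97  0.08  1.   -2.19]
(array([0.5491, 0.1586]), np.float64(-0.41)) (array([0.5486, 0.161 ]), np.float64(-0.14))
(array([0.5438, 0.2585]), np.float64(-1.4)) (array([0.5433, 0.2608]), np.float64(-0.14))
(array([0.5143, 0.2075]), np.float64(-1.14)) (array([0.5134, 0.2094]), np.float64(-0.16))
(array([0.4794, 0.2525]), np.float64(0.54)) (array([0.4804, 0.2572]), np.float64(-0.05))
(array([0.4857, 0.1725]), np.float64(0.11)) (array([0.4852, 0.1577]), np.float64(-0.04))
b (array([ 0.5679, -0.2045]), np.float64(-7.3))
b (array([ 0.439, -0.087]), np.float64(-7.98))
```

View pics/w3.png

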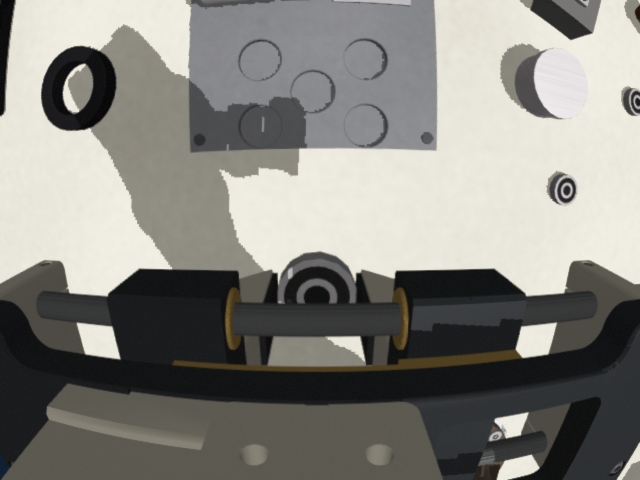

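The seats are visible at wrist (260,60), (365,60), (312,92), (365,125) and (260,126); their spacing matches 100 x 65 mm. The wrist camera reads y about 1.1 mm low, judged from the grasp. Hovering over seat A for a refined look.

Emit:
step_arm(
  steps=[
    [37,-10,-5,0,0,0],
    [37,-10,-8,0,0,0],
    [38,-10,-8,0,0,0],
    [38,-10,-7,0,0,0],
    [0,0,0,0,0,0.007],
    [0,0,0,0,0,0],
    [0,0,0,0,0,0],
  ],
)

```text
clock: 5.4
position: [0.549, 0.1594, 0.1888]
ee_rot: [3.14, 0.078, -0.003]
force: [0.1, 0.1, -0.3]
width: 0.389
gripper_force: 20.0
```

Run:
```python
from h import *
o=observe();print(o['position'],o['ee_rot'],o['width'])
im,c=grab('wrist','w4.png')
S=[(.5491,.1590),(.5438,.2590),(.5142,.2075)]
for p in S: print(centre(im,c,.022,p,R=.0235,span=.005),proj(c,[*p,.022],True))
r=[rect(im,c,.022,p,win=.03,res=.0002) for p in S]; 
for q in r: cv2.circle(q,(150,150),102,(255,0,0),1)
# gauge/gap area overview as well
cv2.imwrite('pics/m4.png',cv2.resize(np.hstack([*r[:2]]),(800,400))[:,:,::-1])
```

```text
[0.54901527 0.15936794 0.18878965] [ 3.14027842e+00  7.82118493e-02 -2.51836742e-03] 0.3885132692946189
(array([0.5512, 0.1601]), np.float64(0.1)) [[315.63429929 217.2312779 ]]
(array([0.5466, 0.261 ]), np.float64(4.07)) [[206.89475557 218.14481217]]
(array([0.5151, 0.2073]), np.float64(-0.7)) [[261.28175723 251.83504055]]
```

View pics/m4.png

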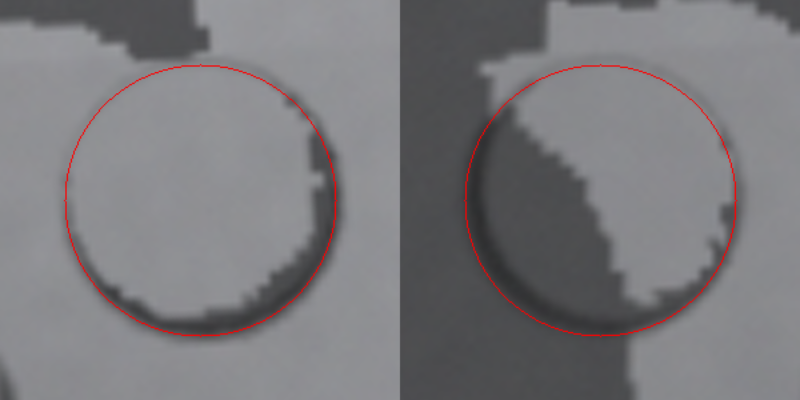

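Emit:
step_arm(
  steps=[
    [1.2,0.7,-35,0,0,0],
    [0,0,-35,0,0,0],
    [0,0,-35,0,0,0],
    [0,0,-30,0,0,0],
    [0,0,-15,0,0,0],
    [0,0,-5,0,0,0],
    [0,0,0,0,0,0],
    [0,0,0,0,0,0],
    [0,0,0,0,0,0],
    [0,0,0,0,0,0],
  ],
)

```text
clock: 6.28
position: [0.5516, 0.1616, 0.036]
ee_rot: [-3.14, -0.081, -0.004]
force: [-0.6, 0.5, -1.6]
width: 0.386
gripper_force: 20.0
```

Emit:
step_arm(
  steps=[
    [-1.4,-1.5,-2,0,0,0],
    [0,0,-3,0,0,0],
    [0,0,-2,0,0,0],
    [0,0,-2,0,0,0],
    [0,0,0,0,0,0],
    [0,0,0,0,0,0],
  ],
)

```text
clock: 6.78
position: [0.5492, 0.1596, 0.0252]
ee_rot: [3.14, 0.081, -0.001]
force: [-0.0, -0.1, -0.6]
width: 0.388
gripper_force: 20.0
```

Emit:
step_arm(
  steps=[
    [0,0,0,0,0,0],
    [0,0,0,0,0,0],
    [0,0,0,0,0,0],
    [0,0,0,0,0,0],
  ],
  gripper=0.65,
)

```text
clock: 7.12
position: [0.5494, 0.1597, 0.0255]
ee_rot: [-3.14, -0.081, -0.0]
force: [0.1, -0.3, -0.6]
width: 0.618
gripper_force: 0.0
```

Emit:
step_arm(
  steps=[
    [0,0,20,0,0,0],
    [0,0,35,0,0,0],
    [0,0,40,0,0,0],
    [0,0,40,0,0,0],
    [0,0,28,0,0,0],
    [0,0,0,0,0,0],
    [0,0,0,0,0,0],
    [0,0,0,0,0,0],
  ],
)

```text
clock: 7.78
position: [0.5489, 0.1594, 0.1879]
ee_rot: [3.14, 0.081, -0.001]
force: [-0.3, -0.1, -0.6]
width: 0.648
gripper_force: 0.0
```

Run:
```python
from h import *
o=observe();print(o['position'],o['width'])
for k in range(3): print(observe()['position'].round(4))
im,c=grab('wrist','w5.png'); t,ct=grab('top')
print(centre(im,c,.026,(.549,.159),span=.005))
for z in(.022,.026,.030):print(z,centre(t,ct,z,(.549,.161),fish=False,span=.005))
for p in [(.5679,-.2045),(.439,-.087)]: print('b',centre(t,ct,.012,p,fish=False,span=.005))
x=np.hstack([rect(im,c,.022,p,win=w,res=w/200) for p,w in[((.5491,.159),.03),((.61,.16),.06)]])
cv2.imwrite('pics/m5.png',x[:,:,::-1])
```

```text
[0.54894016 0.15936833 0.18793613] 0.6478761346303537
[0.5489 0.1594 0.1879]
[0.5489 0.1594 0.1879]
[0.5489 0.1594 0.1879]
(array([0.5486, 0.1586]), np.float64(-38.09))
0.022 (array([0.5659, 0.1597]), np.float64(-0.02))
0.026 (array([0.5652, 0.1592]), np.float64(-0.02))
0.03 (array([0.5647, 0.1584]), np.float64(-0.02))
b (array([ 0.5678, -0.2044]), np.float64(-9.34))
b (array([ 0.4391, -0.087 ]), np.float64(-10.05))
```

View pics/m5.png

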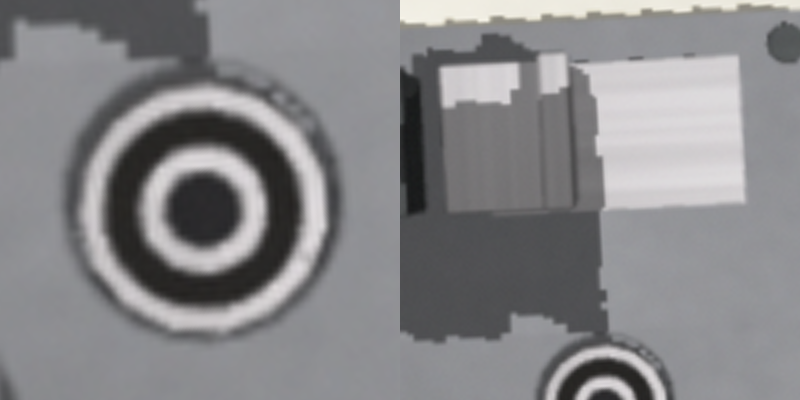

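Bearing 1 sits concentric in seat A, and the other two haven't moved. Fetching the second at about (0.4395, -0.0882).

Emit:
step_arm(
  steps=[
    [-10,-20,0,0,0,0],
    [-15,-35,0,0,0,0],
    [-15,-37,0,0,0,0],
    [-15,-38,0,0,0,0],
    [-15,-38,-20,0,0,0],
    [-15,-38,-30,0,0,0],
    [-15,-31,-30,0,0,0],
    [-9.5,-10.5,-30,0,0,0],
    [0,0,-30,0,0,0],
    [0,0,-20,0,0,0],
    [0,0,0,0,0,0],
    [0,0,0,0,0,0],
    [0,0,0,0,0,0],
    [0,0,0,0,0,0],
  ],
)

```text
clock: 9.05
position: [0.446, -0.075, 0.0391]
ee_rot: [3.14, 0.082, 0.003]
force: [0.4, 0.2, 0.8]
width: 0.646
gripper_force: 0.0
```

Emit:
step_arm(
  steps=[
    [-6.5,-13.2,0,0,0,0],
    [0,0,-12,0,0,0],
    [0,0,-11,0,0,0],
    [0,0,-8,0,0,0],
    [0,0,0,0,0,0],
    [0,0,0,0,0,0],
    [0,0,0,0,0,0],
  ],
)

```text
clock: 9.63
position: [0.4391, -0.0882, 0.0077]
ee_rot: [3.14, 0.082, 0.001]
force: [0.3, 0.3, -0.6]
width: 0.651
gripper_force: 0.0
```

Emit:
step_arm(
  steps=[
    [0,0,0,0,0,0],
    [0,0,0,0,0,0],
    [0,0,0,0,0,0],
    [0,0,0,0,0,0],
    [0,0,0,0,0,0],
    [0,0,0,0,0,0],
    [0,0,0,0,0,0],
  ],
  gripper=0.2,
  force=25,
)

```text
clock: 10.22
position: [0.4387, -0.0884, 0.0072]
ee_rot: [3.14, 0.081, 0.0]
force: [-0.8, -0.2, 4.0]
width: 0.389
gripper_force: 25.0
```

Emit:
step_arm(
  steps=[
    [0,0,20,0,0,0],
    [0,0,35,0,0,0],
    [0,15,35,0,0,0],
    [5,25,30,0,0,0],
    [9,30,0,0,0,0],
    [9,30,0,0,0,0],
    [9,30,0,0,0,0],
    [9,30,0,0,0,0],
    [9,30,0,0,0,0],
    [9,30,0,0,0,0],
    [9,30,0,0,0,0],
    [9,30,0,0,0,0],
    [9,30,0,0,0,0],
    [9,25,0,0,0,0],
    [9,13,0,0,0,0],
    [0,0,0,0,0,0],
    [0,0,0,0,0,0],
    [0,0,0,0,0,0],
  ],
)

```text
clock: 11.72
position: [0.5421, 0.2585, 0.1265]
ee_rot: [3.139, 0.08, -0.002]
force: [-0.7, 0.2, 0.2]
width: 0.386
gripper_force: 25.0
```

Emit:
step_arm(
  steps=[
    [1.2,1.6,-30,0,0,0],
    [0,0,-30,0,0,0],
    [0,0,-20,0,0,0],
    [0,0,-10,0,0,0],
    [0,0,0,0,0,0],
    [0,0,0,0,0,0],
    [0,0,0,0,0,0],
  ],
)

```text
clock: 12.3
position: [0.5446, 0.2614, 0.0385]
ee_rot: [-3.14, -0.081, -0.003]
force: [0.0, 0.7, -0.2]
width: 0.383
gripper_force: 25.0
```

Emit:
step_arm(
  steps=[
    [-0.8,-0.8,-4,0,0,0],
    [0,0,-3,0,0,0],
    [0,0,-3,0,0,0],
    [0,0,-2,0,0,0],
    [0,0,0,0,0,0],
    [0,0,0,0,0,0],
    [0,0,0,0,0,0],
  ],
)

```text
clock: 12.88
position: [0.543, 0.2605, 0.0251]
ee_rot: [-3.141, -0.081, 0.0]
force: [-1.1, 0.0, -1.1]
width: 0.387
gripper_force: 25.0
```

Emit:
step_arm(
  steps=[
    [0,0,0,0,0,0],
    [0,0,0,0,0,0],
    [0,0,0,0,0,0],
    [0,0,0,0,0,0],
  ],
  gripper=0.65,
)

```text
clock: 13.22
position: [0.543, 0.2604, 0.0251]
ee_rot: [-3.14, -0.081, -0.0]
force: [-0.2, 0.4, 0.3]
width: 0.621
gripper_force: 0.0
```

Emit:
step_arm(
  steps=[
    [0,0,20,0,0,0],
    [0,0,35,0,0,0],
    [0,0,40,0,0,0],
    [0,0,40,0,0,0],
    [0,0,28,0,0,0],
    [0,0,0,0,0,0],
    [0,0,0,0,0,0],
  ],
)

```text
clock: 13.8
position: [0.5439, 0.261, 0.1901]
ee_rot: [-3.139, -0.081, -0.006]
force: [0.1, 0.4, -0.8]
width: 0.648
gripper_force: 0.0
```

Run:
```python
from h import *
o=observe();print(o['position'],o['width'])
im,c=grab('wrist','w6.png'); t,ct=grab('top','t6.png')
for p in[(.5438,.259),(.5486,.1586)]:print([centre(im,c,.026,p,R=R,span=.005) for R in(.0185,.011)])
for p in [(.5679,-.2045)]: print('b',centre(t,ct,.012,p,fish=False,span=.01))
```

```text
[0.54394922 0.26102318 0.19013087] 0.648118449187699
[(array([0.5438, 0.2594]), np.float64(-39.02)), (array([0.5437, 0.2593]), np.float64(-38.7))]
[(array([0.5485, 0.1584]), np.float64(-48.46)), (array([0.5486, 0.1583]), np.float64(-44.57))]
b (array([ 0.5679, -0.2045]), np.float64(-7.3))
```

Emit:
step_arm(
  steps=[
    [0,-15,0,0,0,0],
    [2,-30,0,0,0,0],
    [2,-33,0,0,0,0],
    [2,-33,0,0,0,0],
    [2,-33,0,0,0,0],
    [2,-33,0,0,0,0],
    [2,-33,0,0,0,0],
    [2,-33,0,0,0,0],
    [2,-33,0,0,0,0],
    [2,-33,0,0,0,0],
    [2,-33,-10,0,0,0],
    [2,-33,-20,0,0,0],
    [2,-33,-30,0,0,0],
    [0,-33,-30,0,0,0],
    [0,-25,-30,0,0,0],
    [0,0,-20,0,0,0],
    [0,0,-10,0,0,0],
    [0,0,0,0,0,0],
    [0,0,0,0,0,0],
    [0,0,0,0,0,0],
  ],
)

```text
clock: 15.57
position: [0.5677, -0.2002, 0.0432]
ee_rot: [-3.14, -0.084, -0.002]
force: [-0.4, -0.0, -0.4]
width: 0.647
gripper_force: 0.0
```

Emit:
step_arm(
  steps=[
    [0.7,-5.5,-10,0,0,0],
    [0,0,-12,0,0,0],
    [0,0,-8,0,0,0],
    [0,0,-6,0,0,0],
    [0,0,0,0,0,0],
    [0,0,0,0,0,0],
    [0,0,0,0,0,0],
  ],
)

```text
clock: 16.15
position: [0.5677, -0.2066, 0.0061]
ee_rot: [-3.141, -0.082, -0.0]
force: [-0.0, 0.6, 0.6]
width: 0.651
gripper_force: 0.0
```

Emit:
step_arm(
  steps=[
    [0,0,0,0,0,0],
    [0,0,0,0,0,0],
    [0,0,0,0,0,0],
    [0,0,0,0,0,0],
    [0,0,0,0,0,0],
    [0,0,0,0,0,0],
    [0,0,0,0,0,0],
  ],
  gripper=0.2,
  force=25,
)

```text
clock: 16.73
position: [0.5676, -0.2068, 0.0062]
ee_rot: [3.14, 0.081, 0.0]
force: [-0.3, 0.2, 2.9]
width: 0.393
gripper_force: 25.0
```

Emit:
step_arm(
  steps=[
    [0,0,20,0,0,0],
    [0,0,35,0,0,0],
    [0,0,40,0,0,0],
    [0,10,40,0,0,0],
    [-6,20,30,0,0,0],
    [-8,30,17,0,0,0],
    [-8,30,0,0,0,0],
    [-8,30,0,0,0,0],
    [-8,30,0,0,0,0],
    [-8,30,0,0,0,0],
    [-8,30,0,0,0,0],
    [-8,30,0,0,0,0],
    [-8,30,0,0,0,0],
    [-8,30,0,0,0,0],
    [-6,30,0,0,0,0],
    [0,25,0,0,0,0],
    [0,8,0,0,0,0],
    [0,0,0,0,0,0],
    [0,0,0,0,0,0],
    [0,0,0,0,0,0],
  ],
)

```text
clock: 18.4
position: [0.4837, 0.1545, 0.1878]
ee_rot: [3.14, 0.078, -0.001]
force: [0.2, -0.6, -1.0]
width: 0.385
gripper_force: 25.0
```

Run:
```python
from h import *
o=observe();print(o['position'],o['width'],o['ee_rot'])
im,c=grab('wrist','w7.png')
q=rect(im,c,.022,(.4842,.1555),win=.03,res=.00015); cv2.circle(q,(200,200),136,(255,0,0),1)
cv2.imwrite('pics/m7.png',q[:,:,::-1])
for p in[(.5438,.259),(.5486,.1586)]:print(centre(im,c,.026,p,span=.005))
```

```text
[0.48368223 0.15449904 0.18775274] 0.38529594876040985 [ 3.13951912e+00  7.82563462e-02 -7.19753216e-04]
(array([0.5441, 0.2597]), np.float64(-12.04))
(array([0.5487, 0.1586]), np.float64(-4.73))
```

View pics/m7.png

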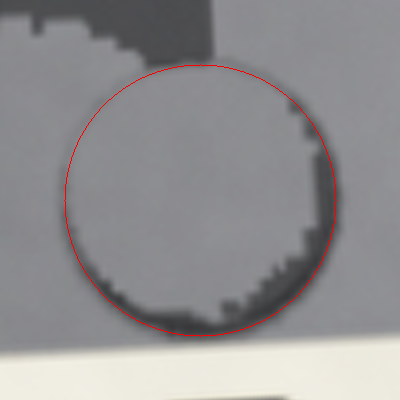

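Seat C's outline matches the predicted centre exactly, so I lower onto (0.4835, 0.1566).

Emit:
step_arm(
  steps=[
    [-0.3,1.4,-35,0,0,0],
    [0,0,-35,0,0,0],
    [0,0,-35,0,0,0],
    [0,0,-30,0,0,0],
    [0,0,-13,0,0,0],
    [0,0,-5,0,0,0],
    [0,0,0,0,0,0],
    [0,0,0,0,0,0],
    [0,0,0,0,0,0],
    [0,0,0,0,0,0],
  ],
)

```text
clock: 19.28
position: [0.4842, 0.1578, 0.0363]
ee_rot: [-3.14, -0.08, -0.004]
force: [-0.5, -0.2, -0.1]
width: 0.392
gripper_force: 25.0
```

Emit:
step_arm(
  steps=[
    [-0.2,-0.5,-4,0,0,0],
    [0,0,-4,0,0,0],
    [0,0,-3,0,0,0],
    [0,0,-2,0,0,0],
    [0,0,0,0,0,0],
    [0,0,0,0,0,0],
    [0,0,0,0,0,0],
  ],
)

```text
clock: 19.87
position: [0.4829, 0.1571, 0.0223]
ee_rot: [3.14, 0.081, -0.0]
force: [-2.1, -0.8, 7.5]
width: 0.388
gripper_force: 29.3
```

Emit:
step_arm(
  steps=[
    [0,0,1.5,0,0,0],
    [0,0,0,0,0,0],
  ],
)

```text
clock: 20.03
position: [0.4831, 0.1573, 0.0235]
ee_rot: [-3.141, -0.081, -0.0]
force: [-0.8, -0.4, -0.6]
width: 0.387
gripper_force: 25.0
```

Emit:
step_arm(
  steps=[
    [0,0,0,0,0,0],
    [0,0,0,0,0,0],
    [0,0,0,0,0,0],
    [0,0,0,0,0,0],
  ],
  gripper=0.65,
)

```text
clock: 20.37
position: [0.483, 0.1572, 0.0234]
ee_rot: [3.14, 0.081, -0.0]
force: [-0.5, -0.5, -0.5]
width: 0.623
gripper_force: 0.0
```

Emit:
step_arm(
  steps=[
    [0,0,20,0,0,0],
    [0,0,35,0,0,0],
    [0,0,40,0,0,0],
    [0,0,40,0,0,0],
    [0,0,28,0,0,0],
    [0,0,0,0,0,0],
    [0,0,0,0,0,0],
  ],
)

```text
clock: 20.95
position: [0.484, 0.1576, 0.1883]
ee_rot: [-3.14, -0.081, -0.006]
force: [-0.2, -0.2, 0.6]
width: 0.652
gripper_force: 0.0
```

Run:
```python
from h import *
o=observe();print(o['position'],o['width'])
im,c=grab('wrist','w8.png'); t,ct=grab('top','t8.png')
for p in[(.5438,.259),(.5486,.1586),(.484,.1555)]:print([centre(im,c,.026,p,R=R,span=.005) for R in(.0185,.011)])
t0=cv2.imread('pics/top0.png')[:,:,::-1].astype(int); m=(np.abs(t-t0).max(2)>25).astype(np.uint8)
x=np.hstack([rect(im,c,.022,(.484,.1555),win=.03,res=.00015),rect(im,c,.022,(.60,.16),win=.06,res=.0003)]); cv2.imwrite('pics/m8.png',x[:,:,::-1])
```

```text
[0.48403043 0.15755355 0.18826158] 0.6517701887814286
[(array([0.5442, 0.2597]), np.float64(-12.06)), (array([0.5441, 0.2597]), np.float64(-11.89))]
[(array([0.5488, 0.1585]), np.float64(-4.86)), (array([0.5488, 0.1574]), np.float64(-6.54))]
[(array([0.4839, 0.1563]), np.float64(-38.34)), (array([0.484 , 0.1564]), np.float64(-37.97))]
```

View pics/m8.png

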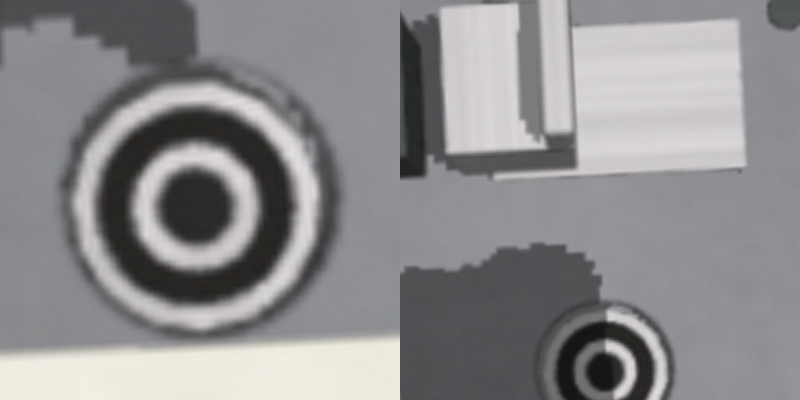

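All three bearings are seated. Now I'm turning the tool 90° for the gauge; measuring the same bearings from this yaw also gives the wrist-camera bias.

Emit:
step_arm(
  steps=[
    [8,-3,3,0,0,0.11],
    [8,-3,3,0,0,0.11],
    [8,-3,3,0,0,0.11],
    [8,-3,3,0,0,0.11],
    [8,-3,0,0,0,0.11],
    [8,-3,0,0,0,0.11],
    [8,-3,0,0,0,0.11],
    [8,-3,0,0,0,0.11],
    [8,-3,0,0,0,0.11],
    [8,0,0,0,0,0.11],
    [8,0,0,0,0,0.11],
    [8,0,0,0,0,0.11],
    [8,0,0,0,0,0.11],
    [0,0,0,0,0,0.11],
    [0,0,0,0,0,0.03],
    [0,0,0,0,0,0],
    [0,0,0,0,0,0],
    [0,0,0,0,0,0],
  ],
)

```text
clock: 22.55
position: [0.5865, 0.1301, 0.1975]
ee_rot: [-2.165, -2.275, 0.002]
force: [-0.8, 0.1, -0.1]
width: 0.649
gripper_force: 0.0
```

Run:
```python
from h import *
from scipy.spatial.transform import Rotation as R
o=observe();print(o['position'],R.from_rotvec(o['ee_rot']).as_matrix().round(3).tolist(),o['joints'].round(2))
im,c=grab('wrist','w9.png'); print(np.linalg.inv(np.array(c['world_to_cam'])).round(3).tolist())
for p in[(.5438,.260),(.5488,.1596),(.484,.157)]:print(proj(c,[*p,.026],True).round(),centre(im,c,.026,p,R=.0185,span=.006))
```

```text
[0.58648923 0.13005236 0.19750068] [[-0.05, 0.999, -0.002], [0.999, 0.05, -0.0], [-0.0, -0.002, -1.0]] [ 0.13  0.5  -0.64  1.63  0.33  1.12 -0.55]
[[0.999, -0.048, -0.011, 0.584], [0.049, 0.966, 0.253, 0.197], [-0.001, -0.254, 0.967, 0.356], [0.0, 0.0, 0.0, 1.0]]
[[275.  69.]] (array([0.5441, 0.2596]), np.float64(-14.11))
[[276. 181.]] (array([0.5487, 0.1584]), np.float64(-43.08))
[[206. 182.]] (array([0.4839, 0.1563]), np.float64(-37.86))
```

View pics/w9.png

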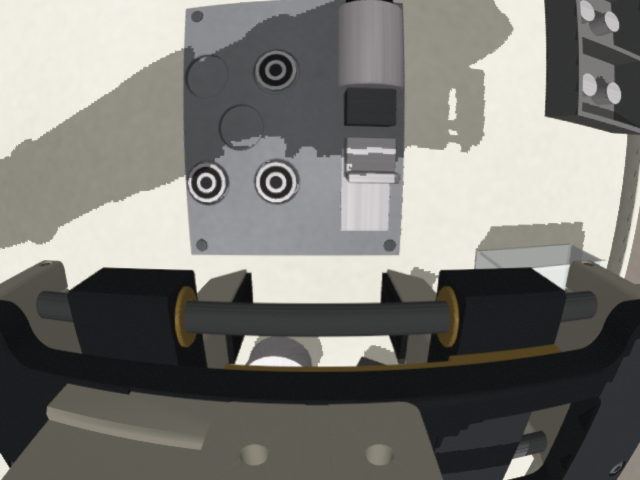

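The wrist view shows bearings at (206,182), (276,181) and (275,69), the block at (370,105) and the shoe at (370,160) with its tab at (370,178). The readings match those from the other yaw to 0.3 mm. Next I look down on the gauge.

Emit:
step_arm(
  steps=[
    [8,-15,6,0,0,-0.05],
    [8,-20,6,0,0,-0.05],
    [8,-20,6,0,0,-0.05],
    [8,-20,6,0,0,-0.05],
    [8,-20,6,0,0,-0.05],
    [8,-20,6,0,0,-0.05],
    [8,-20,6,0,0,-0.05],
    [8,-20,6,0,0,-0.05],
    [8,-20,4,0,0,0],
    [8,-20,0,0,0,0],
    [0,-8,0,0,0,0],
    [0,0,0,0,0,0],
    [0,0,0,0,0,0],
    [0,0,0,0,0,0],
  ],
)

```text
clock: 23.77
position: [0.6666, -0.0714, 0.2506]
ee_rot: [-2.572, -1.802, -0.001]
force: [0.5, 0.4, 0.5]
width: 0.647
gripper_force: 0.0
```

Run:
```python
from h import *
from scipy.spatial.transform import Rotation as R
o=observe();print(o['position'],R.from_rotvec(o['ee_rot']).as_matrix().round(3).tolist(),o['joints'].round(2))
im,c=grab('wrist','w10.png'); print(np.linalg.inv(np.array(c['world_to_cam'])).round(3).tolist())
print('gauge proj',proj(c,[[.667,-.073,.095],[.667,-.073,.044]],True))
w9=cv2.imread('pics/w9.png')[:,:,::-1].copy()
import pickle
# w9 calibration rebuilt from current: same tool->cam
M=np.linalg.inv(np.array(c['world_to_cam'])); T=np.eye(4);T[:3,:3]=R.from_rotvec(o['ee_rot']).as_matrix();T[:3,3]=o['position']; E=np.linalg.inv(T)@M
T9=np.eye(4);T9[:3,:3]=R.from_rotvec([-2.165,-2.275,.002]).as_matrix();T9[:3,3]=[.58649,.13005,.1975]
c9=dict(c);c9['world_to_cam']=np.linalg.inv(T9@E);pickle.dump(c9,open('c9.pkl','wb'));pickle.dump(dict(c),open('c10.pkl','wb')); print((T9@E).round(3)[:3,3])
g=unproj(c9,[(370,140)],.057,True)[0];print(g)
q=rect(w9,c9,.057,g,win=.04,res=.0002,yaw=.053)
x=np.hstack([q,cv2.resize(rect(im,c,.044,(.667,-.073),win=.05,res=.00025,yaw=-.35),(400,400))])
cv2.imwrite('pics/m10.png',x[:,:,::-1])
```

```text
[ 0.66655364 -0.07137259  0.2506025 ] [[0.341, 0.94, -0.0], [0.94, -0.341, 0.001], [0.001, -0.001, -1.0]] [ 0.34  0.55 -0.51  1.38  0.27  1.28 -0.53]
[[0.94, 0.33, 0.087, 0.69], [-0.342, 0.909, 0.237, -0.009], [-0.0, -0.253, 0.968, 0.409], [0.0, 0.0, 0.0, 1.0]]
gauge proj [[316.77564524 220.659435  ]
 [316.74095784 209.81427634]]
[0.584 0.197 0.356]
[0.6265089  0.20028662 0.057     ]
```

View pics/m10.png

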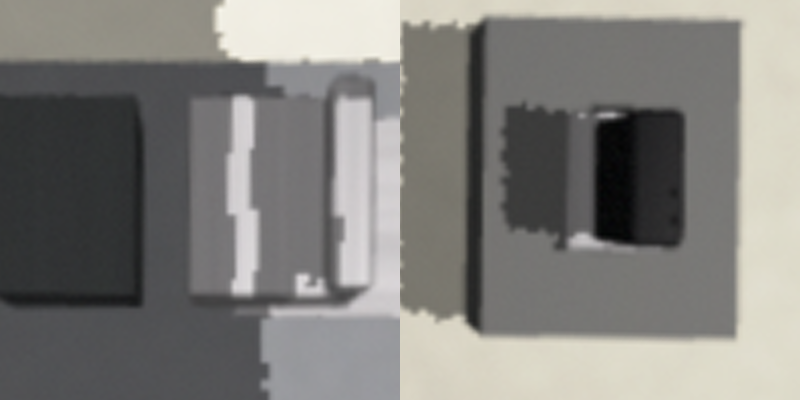

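The left half shows the gap at 0.2 mm/px: block edge at column 138, shoe edge at 189, so the gap is about 10.2 mm and its middle about (0.6269, 0.2076). The right half shows the stand top, 253 x 318 px, which is 64 x 80 mm as given. That puts the slot at about (0.6712, -0.0775), yaw -0.363, and the handle top agrees. Grasping across the 30 mm width.

Emit:
step_arm(
  steps=[
    [4.6,-6,-30,0,0,-0.015],
    [0,0,-30,0,0,0],
    [0,0,-30,0,0,0],
    [0,0,-30,0,0,0],
    [0,0,-25,0,0,0],
    [0,0,0,0,0,0],
    [0,0,0,0,0,0],
    [0,0,0,0,0,0],
    [0,0,0,0,0,0],
  ],
)

```text
clock: 24.57
position: [0.673, -0.0782, 0.108]
ee_rot: [2.585, 1.782, 0.005]
force: [-0.4, 0.1, 0.1]
width: 0.649
gripper_force: 0.0
```

Emit:
step_arm(
  steps=[
    [-0.8,0.3,-20,0,0,0],
    [0,0,-20,0,0,0],
    [0,0,-10,0,0,0],
    [0,0,-2,0,0,0],
    [0,0,0,0,0,0],
    [0,0,0,0,0,0],
    [0,0,0,0,0,0],
  ],
)

```text
clock: 25.15
position: [0.6718, -0.0784, 0.055]
ee_rot: [2.586, 1.782, 0.003]
force: [0.6, 0.1, -0.0]
width: 0.65
gripper_force: 0.0
```

Emit:
step_arm(
  steps=[
    [0,0,0,0,0,0],
    [0,0,0,0,0,0],
    [0,0,0,0,0,0],
    [0,0,0,0,0,0],
    [0,0,0,0,0,0],
    [0,0,0,0,0,0],
    [0,0,0,0,0,0],
  ],
  gripper=0.15,
  force=40,
)

```text
clock: 25.73
position: [0.6707, -0.0785, 0.0536]
ee_rot: [-2.587, -1.783, 0.0]
force: [-1.4, 0.4, 1.8]
width: 0.323
gripper_force: 40.0
```

Run:
```python
from h import *
from scipy.spatial.transform import Rotation as R
o=observe();print(o['position'].round(4),R.from_rotvec(o['ee_rot']).as_matrix().round(3).tolist(),o['width'],o['gripper_force'],o['force'].round(1))
```

```text
[ 0.6707 -0.0785  0.0536] [[0.356, 0.934, -0.0], [0.934, -0.356, -0.0], [-0.0, -0.0, -1.0]] 0.32327458349509997 40.000439286231995 [-1.4  0.4  1.8]
```

Emit:
step_arm(
  steps=[
    [0,0,6,0,0,0],
    [0,0,15,0,0,0],
    [0,0,20,0,0,0],
    [0,0,25,0,0,0],
    [0,0,30,0,0,0],
    [0,0,24,0,0,0],
    [0,0,0,0,0,0],
    [0,0,0,0,0,0],
  ],
)

```text
clock: 26.4
position: [0.6717, -0.0784, 0.1753]
ee_rot: [2.585, 1.781, 0.004]
force: [0.2, 0.7, -1.6]
width: 0.324
gripper_force: 40.0
```

Emit:
step_arm(
  steps=[
    [-3,15,0,0,0,0.03],
    [-3,22,0,0,0,0.03],
    [-3,22,0,0,0,0.03],
    [-3,22,0,0,0,0.03],
    [-3,22,0,0,0,0.03],
    [-3,22,0,0,0,0.03],
    [-3,22,0,0,0,0.03],
    [-3,22,0,0,0,0.03],
    [-3,22,0,0,0,0.03],
    [-3,22,0,0,0,0.03],
    [-3,22,0,0,0,0.03],
    [-3,22,0,0,0,0.03],
    [-3,16,0,0,0,0.03],
    [-3,8,0,0,0,0.027],
    [-1.7,3.9,0,0,0,0],
    [0,0,0,0,0,0],
    [0,0,0,0,0,0],
    [0,0,0,0,0,0],
    [0,0,0,0,0,0],
    [0,0,0,0,0,0],
  ],
)

```text
clock: 28.07
position: [0.6275, 0.2052, 0.1735]
ee_rot: [2.164, 2.277, -0.0]
force: [-0.0, 0.1, -1.5]
width: 0.323
gripper_force: 40.0
```

Run:
```python
from h import *
from scipy.spatial.transform import Rotation as R
o=observe();print(o['position'].round(4),R.from_rotvec(o['ee_rot']).as_matrix().round(3).tolist(),o['width'],o['gripper_force'],o['force'].round(1))
im,c=grab('wrist','w11.png'); p=o['position']
print(proj(c,[[.6269,.2076,.057],[p[0],p[1],p[2]-.0436],p],True))
```

```text
[0.6275 0.2052 0.1735] [[-0.051, 0.999, 0.0], [0.999, 0.051, -0.0], [-0.0, 0.0, -1.0]] 0.3228593733268814 39.99976694583893 [-0.   0.1 -1.5]
[[315.23306066 226.19354216]
 [315.86381635 259.46114001]
 [315.80809515 289.1309156 ]]
```

Run:
```python
from h import *
im=cv2.imread('pics/w11.png'); c=cams.get_calibration('wrist'); p=observe()['position']
a=cv2.resize(im[150:300,260:370],(440,600),interpolation=2)
b=rect(im,c,p[2]-.0436,p,win=.03,res=.06/360,yaw=.053)
d=np.zeros((600,800,3),np.uint8); d[:,:440]=a; d[:360,440:]=b; cv2.imwrite('pics/m11.png',d)
```

```text
(no output)
```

View pics/m11.png

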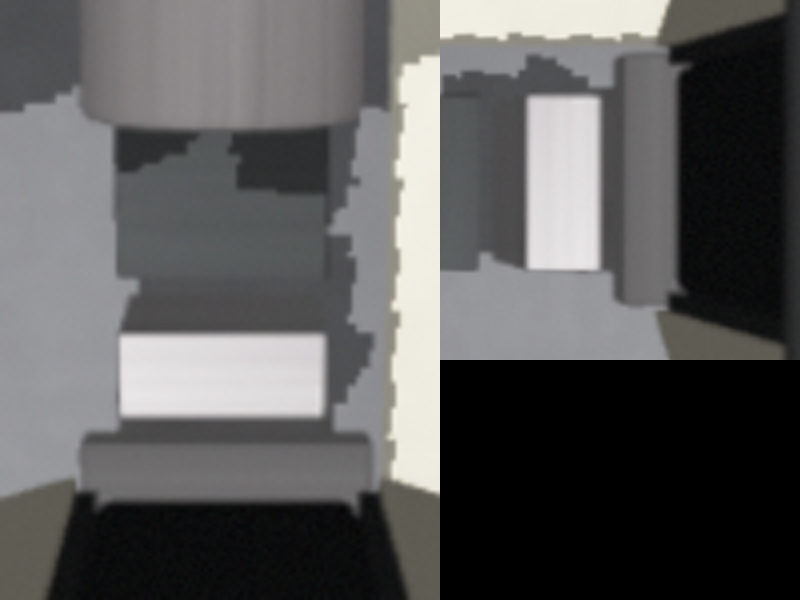

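In the crop (4x, origin (260,150)), the block's edge is at row 275 and the gap spans 275–332. The white shoe top spans 332–416, the lower blade is the strip at 416–434, and the shoulder is at 434–500. Solving those edges.

Run:
```python
from h import *
im=cv2.imread('pics/w11.png',0).astype(float); c=cams.get_calibration('wrist'); p=observe()['position']; print(p)
col=im[205:285,300:330].mean(1); g=np.diff(col); print([(205.5+i,round(g[i],1)) for i in range(len(g)) if abs(g[i])>6])
y=np.array([-.053,.9986])
for n,r,h in[('block',218.75+.5-.5,.057),('shoe',233,.057),('blade+y low',254,p[2]-.0436),('shoulder+y',258.5,p[2]-.0036)]:
    P=unproj(c,[(315.5,r)],h,True)[0]; print(n,P.round(4),'rel TCP along gap y mm',((P[:2]-p[:2])@y*1000).round(2))
```

```text
[0.62743619 0.20548537 0.17353569]
[(231.5, np.float64(9.1)), (232.5, np.float64(59.2)), (233.5, np.float64(59.1)), (234.5, np.float64(15.8)), (252.5, np.float64(-26.6)), (253.5, np.float64(-61.2)), (254.5, np.float64(-50.0)), (255.5, np.float64(-7.2)), (260.5, np.float64(18.0)), (261.5, np.float64(6.8)), (273.5, np.float64(-15.3)), (274.5, np.float64(-33.0)), (275.5, np.float64(-38.9)), (276.5, np.float64(-9.7))]
block [0.6267 0.2137 0.057 ] rel TCP along gap y mm 8.21
shoe [0.6273 0.2026 0.057 ] rel TCP along gap y mm -2.91
blade+y low [0.6271 0.2087 0.1299] rel TCP along gap y mm 3.27
shoulder+y [0.6266 0.2192 0.1699] rel TCP along gap y mm 13.7
```

Emit:
step_arm(
  steps=[
    [-0.5,2.0,-20,0,0,0],
    [0,0,-20,0,0,0],
    [0,0,-15,0,0,0],
    [0,0,-8,0,0,0],
    [0,0,-4,0,0,0],
    [0,0,0,0,0,0],
    [0,0,0,0,0,0],
    [0,0,0,0,0,0],
    [0,0,0,0,0,0],
    [0,0,0,0,0,0],
  ],
)

```text
clock: 28.95
position: [0.627, 0.2086, 0.1073]
ee_rot: [2.162, 2.279, 0.002]
force: [-0.7, -0.2, -1.4]
width: 0.323
gripper_force: 40.0
```

Emit:
step_arm(
  steps=[
    [0,0,-3,0,0,0],
    [0,0,0,0,0,0],
    [0,0,0,0,0,0],
    [0,0,0,0,0,0],
    [0,0,0,0,0,0],
  ],
)

```text
clock: 29.37
position: [0.6266, 0.2084, 0.1035]
ee_rot: [-2.162, -2.279, -0.0]
force: [-0.5, 0.1, -1.1]
width: 0.325
gripper_force: 40.0
```

Run:
```python
from h import *
o=observe();p=o['position'];print(p.round(4),o['width'],o['force'].round(2))
im,c=grab('wrist','w12.png'); y=np.array([-.053,.9986])
g=cv2.cvtColor(im,7).astype(float)[195:300,300:330].mean(1); d=np.diff(g); print([(195.5+i,round(d[i])) for i in range(len(d)) if abs(d[i])>5])
rows=np.arange(200,300,4.); 
for h in(.057,p[2]-.0436): P=unproj(c,np.c_[np.full(len(rows),315.5),rows],h,True); print(h,dict(zip(rows,((P[:,:2]-p[:2])@y*1000).round(1))))
```

```text
[0.6266 0.2084 0.1035] 0.32469047731645867 [-0.48  0.05 -1.06]
[(202.5, -9), (203.5, -38), (204.5, -29), (205.5, -8), (249.5, 6), (250.5, 23), (260.5, 18), (261.5, 7), (273.5, -15), (274.5, -34), (275.5, -38), (276.5, -10)]
0.057 {np.float64(200.0): np.float64(33.8), np.float64(204.0): np.float64(31.6), np.float64(208.0): np.float64(29.3), np.float64(212.0): np.float64(27.0), np.float64(216.0): np.float64(24.7), np.float64(220.0): np.float64(22.4), np.float64(224.0): np.float64(20.1), np.float64(228.0): np.float64(17.8), np.float64(232.0): np.float64(15.4), np.float64(236.0): np.float64(13.1), np.float64(240.0): np.float64(10.7), np.float64(244.0): np.float64(8.3), np.float64(248.0): np.float64(6.0), np.float64(252.0): np.float64(3.5), np.float64(256.0): np.float64(1.1), np.float64(260.0): np.float64(-1.3), np.float64(264.0): np.float64(-3.8), np.float64(268.0): np.float64(-6.3), np.float64(272.0): np.float64(-8.7), np.float64(276.0): np.float64(-11.3), np.float64(280.0): np.float64(-13.8), np.float64(284.0): np.float64(-16.4), np.float64(288.0): np.float64(-18.9), np.float64(292.0):
[... 305 characters left out ...]
loat64(224.0): np.float64(20.8), np.float64(228.0): np.float64(18.5), np.float64(232.0): np.float64(16.2), np.float64(236.0): np.float64(13.8), np.float64(240.0): np.float64(11.5), np.float64(244.0): np.float64(9.2), np.float64(248.0): np.float64(6.8), np.float64(252.0): np.float64(4.4), np.float64(256.0): np.float64(2.0), np.float64(260.0): np.float64(-0.4), np.float64(264.0): np.float64(-2.8), np.float64(268.0): np.float64(-5.2), np.float64(272.0): np.float64(-7.7), np.float64(276.0): np.float64(-10.2), np.float64(280.0): np.float64(-12.7), np.float64(284.0): np.float64(-15.2), np.float64(288.0): np.float64(-17.7), np.float64(292.0): np.float64(-20.3), np.float64(296.0): np.float64(-22.9)}
```

Emit:
step_arm(
  steps=[
    [0,-1,0,0,0,0],
    [0,0,-4,0,0,0],
    [0,0,-4,0,0,0],
    [0,0,-4,0,0,0],
    [0,0,0,0,0,0],
    [0,0,0,0,0,0],
  ],
)

```text
clock: 29.92
position: [0.6263, 0.2072, 0.0909]
ee_rot: [-2.162, -2.279, 0.001]
force: [0.1, -0.1, -1.2]
width: 0.322
gripper_force: 40.0
```

Emit:
step_arm(
  steps=[
    [0,0,-5,0,0,0],
    [0,0,-5,0,0,0],
    [0,0,-5,0,0,0],
    [0,0,-4,0,0,0],
    [0,0,-3,0,0,0],
    [0,0,0,0,0,0],
    [0,0,0,0,0,0],
    [0,0,0,0,0,0],
  ],
)

```text
clock: 30.58
position: [0.6267, 0.2075, 0.0697]
ee_rot: [2.162, 2.279, 0.0]
force: [0.2, 0.7, -2.1]
width: 0.327
gripper_force: 40.0
```

Emit:
step_arm(
  steps=[
    [0,0,-1,0,0,0],
    [0,0,-1,0,0,0],
    [0,0,-1,0,0,0],
    [0,0,0,0,0,0],
    [0,0,0,0,0,0],
  ],
)

```text
clock: 31.0
position: [0.6267, 0.2074, 0.0666]
ee_rot: [2.162, 2.279, 0.0]
force: [-0.4, 0.4, 0.4]
width: 0.325
gripper_force: 40.0
```

Emit:
step_arm(
  steps=[
    [0,0,0,0,0,0],
    [0,0,0,0,0,0],
    [0,0,0,0,0,0],
    [0,0,0,0,0,0],
    [0,0,0,0,0,0],
  ],
  gripper=0.6,
)

```text
clock: 31.42
position: [0.6266, 0.2074, 0.0666]
ee_rot: [2.162, 2.279, 0.0]
force: [0.7, 0.1, 0.4]
width: 0.591
gripper_force: 0.0
```

Emit:
step_arm(
  steps=[
    [0,0,15,0,0,0],
    [0,0,25,0,0,0],
    [0,0,35,0,0,0],
    [0,0,35,0,0,0],
    [0,0,20,0,0,0],
    [0,0,0,0,0,0],
    [0,0,0,0,0,0],
    [0,0,0,0,0,0],
  ],
)

```text
clock: 32.08
position: [0.6262, 0.207, 0.1957]
ee_rot: [-2.162, -2.279, 0.002]
force: [0.4, 0.2, -1.2]
width: 0.6
gripper_force: 0.0
```

Run:
```python
from h import *
o=observe();p=o['position'];print(p.round(4),o['width'],o['force'].round(2))
im,c=grab('wrist','w13.png'); s,cs=grab('scene','s13.png')
d=np.zeros((500,800,3),np.uint8)
d[:400,:400]=rect(im,c,.063,p,win=.06,res=.0003,yaw=.053)
u,v=proj(cs,[.6267,.2075,.07])[0].astype(int); d[:400,400:]=cv2.resize(s[v-40:v+40,u-40:u+40],(400,400),interpolation=2)
cv2.imwrite('pics/m13.png',d[:,:,::-1])
for n,q in dict(shl=[(.6267+a*.017,.2075+b*.012,.063) for a in(-1,1) for b in(-1,1)],shf=[(.6267+a*.017,.2075+b*.012,.070) for a in(-1,1) for b in(-1,1)],top=[(.6267,.2075,.108)]).items(): print(n,proj(cs,q).round(1).tolist())
print(u-40,v-40)
```

```text
[0.6262 0.207  0.1957] 0.600306383272106 [ 0.41  0.21 -1.19]
shl [[368.2, 193.2], [373.1, 187.2], [384.0, 198.2], [388.6, 192.1]]
shf [[368.5, 190.3], [373.4, 184.4], [384.3, 195.3], [389.0, 189.2]]
top [[380.6, 173.8]]
338 149
```

View pics/m13.png

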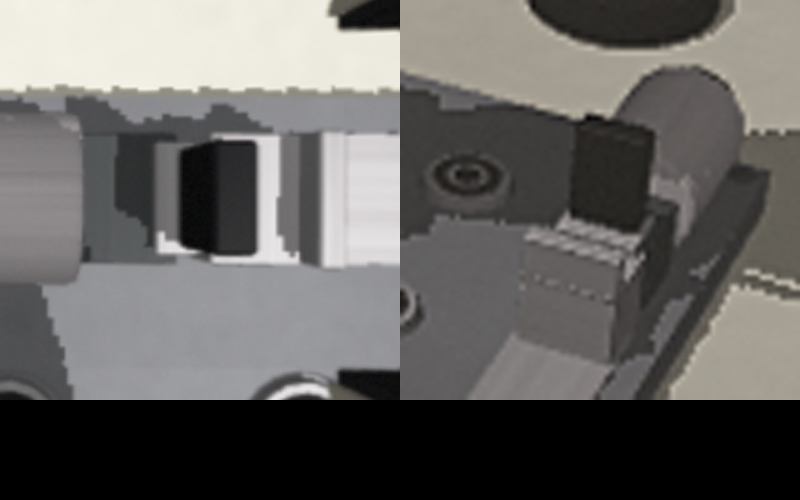

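The gauge stands upright in the gap, handle top at scene crop (615,125) as predicted for fully home. The tab's outer face is at about y 0.168. Next: shut the fingers, go down behind the tab and push +y.

Emit:
step_arm(
  steps=[
    [1,-20,0,0,0,0],
    [1,-25,0,0,0,0],
    [1,-22,0,0,0,0],
    [1,0,-20,0,0,0],
    [0,0,-35,0,0,0],
    [0,0,-35,0,0,0],
    [0,0,-25,0,0,0],
    [0,0,-13,0,0,0],
    [0,0,-6,0,0,0],
    [0,0,0,0,0,0],
    [0,0,0,0,0,0],
    [0,0,0,0,0,0],
  ],
  gripper=0,
  force=40,
)

```text
clock: 33.18
position: [0.6317, 0.141, 0.0642]
ee_rot: [2.161, 2.279, 0.004]
force: [0.6, -0.2, 0.1]
width: 0.005
gripper_force: 0.0
```

Emit:
step_arm(
  steps=[
    [0,4,0,0,0,0],
    [0,4,0,0,0,0],
    [0,3,0,0,0,0],
    [0,0,0,0,0,0],
    [0,0,0,0,0,0],
    [0,0,0,0,0,0],
  ],
)

```text
clock: 33.68
position: [0.6306, 0.1513, 0.0626]
ee_rot: [2.162, 2.279, -0.0]
force: [0.2, 0.5, 0.8]
width: 0.01
gripper_force: 0.0
```

Emit:
step_arm(
  steps=[
    [0,1,0,0,0,0],
    [0,1,0,0,0,0],
    [0,1,0,0,0,0],
    [0,1,0,0,0,0],
    [0,1,0,0,0,0],
    [0,0,0,0,0,0],
    [0,0,0,0,0,0],
  ],
)

```text
clock: 34.27
position: [0.6306, 0.1565, 0.0625]
ee_rot: [2.162, 2.28, -0.0]
force: [0.0, 0.3, -0.2]
width: 0.006
gripper_force: 0.0
```

Emit:
step_arm(
  steps=[
    [0,1,0,0,0,0],
    [0,1,0,0,0,0],
    [0,0,0,0,0,0],
    [0,0,0,0,0,0],
  ],
)

```text
clock: 34.6
position: [0.6306, 0.1581, 0.0625]
ee_rot: [2.162, 2.279, -0.0]
force: [-0.6, -0.9, 0.9]
width: 0.004
gripper_force: 0.7
```

Contact appears at y ≈ 0.158 as predicted; continue in small steps.

Emit:
step_arm(
  steps=[
    [0,0.7,0,0,0,0],
    [0,0.7,0,0,0,0],
    [0,0.6,0,0,0,0],
    [0,0,0,0,0,0],
    [0,0,0,0,0,0],
  ],
)

```text
clock: 35.02
position: [0.6305, 0.1602, 0.0625]
ee_rot: [2.162, 2.279, -0.0]
force: [-0.9, -3.5, 1.7]
width: 0.005
gripper_force: 1.4
```

Emit:
step_arm(
  steps=[
    [0,0.5,0,0,0,0],
    [0,0.5,0,0,0,0],
    [0,0,0,0,0,0],
    [0,0,0,0,0,0],
  ],
)

```text
clock: 35.35
position: [0.6305, 0.1615, 0.0625]
ee_rot: [-2.162, -2.279, 0.0]
force: [-1.3, -2.2, 1.4]
width: 0.005
gripper_force: 1.3
```

Emit:
step_arm(
  steps=[
    [0,0.5,0,0,0,0],
    [0,0.5,0,0,0,0],
    [0,0,0,0,0,0],
    [0,0,0,0,0,0],
  ],
)

```text
clock: 35.68
position: [0.6305, 0.1621, 0.0624]
ee_rot: [2.162, 2.279, -0.001]
force: [-2.0, -5.3, 1.8]
width: 0.004
gripper_force: 2.1
```

Emit:
step_arm(
  steps=[
    [0,0.5,0,0,0,0],
    [0,0,0,0,0,0],
    [0,0,0,0,0,0],
    [0,0,0,0,0,0],
  ],
)

```text
clock: 36.02
position: [0.6305, 0.1621, 0.0625]
ee_rot: [2.162, 2.279, -0.002]
force: [-2.7, -5.1, 3.4]
width: 0.004
gripper_force: 2.7
```

Emit:
step_arm(
  steps=[
    [0,0.5,0,0,0,0],
    [0,0,0,0,0,0],
    [0,0,0,0,0,0],
    [0,0,0,0,0,0],
  ],
)

```text
clock: 36.35
position: [0.6305, 0.1621, 0.0625]
ee_rot: [2.162, 2.278, -0.002]
force: [-3.2, -7.0, 4.4]
width: 0.003
gripper_force: 3.3
```

Emit:
step_arm(
  steps=[
    [0,0.8,0,0,0,0],
    [0,0.7,0,0,0,0],
    [0,0,0,0,0,0],
    [0,0,0,0,0,0],
    [0,0,0,0,0,0],
    [0,0,0,0,0,0],
  ],
)

```text
clock: 36.85
position: [0.6305, 0.1622, 0.0625]
ee_rot: [2.162, 2.276, -0.005]
force: [-3.9, -9.9, 5.6]
width: 0.003
gripper_force: 5.1
```

Run:
```python
from h import *
o=observe();p=o['position'];print(p.round(4),o['force'].round(2))
im,c=grab('wrist','w14.png'); y=np.array([-.053,.9986]); e=np.array([.6266,.2130])
g=cv2.cvtColor(im,7).astype(float)
# gauge handle top at z=.108, profile along plate y at offset x
for h in(.108,.057,.063):
    q=rect(im,c,h,e,win=.05,res=.0005,yaw=.053).astype(float).mean(2)
    for off in((0,) if h>.06 else(-18,18)): # mm in x
        pr=q[100-2*off-3:100-2*off+4].mean(0); d=np.diff(pr); print(h,off,[((50-(i+.5)*.5-.0),round(d[i])) for i in range(len(d)) if abs(d[i])>12])
```

```text
[0.6305 0.1622 0.0625] [-3.87 -9.89  5.59]
0.108 0 [(27.75, -21), (27.25, -30), (25.75, -21), (11.25, 30), (10.75, 31), (6.75, -48), (6.25, -54), (-8.75, 64), (-9.25, 28), (-17.75, -26), (-22.25, 18), (-27.75, -21), (-28.25, -13)]
0.057 -18 [(32.25, -14), (31.75, -21), (29.75, -19), (-19.75, 21), (-20.25, 53), (-20.75, 22), (-33.25, -19), (-33.75, -13), (-39.25, 13), (-39.75, 13), (-43.75, -56), (-44.25, -27)]
0.057 18 [(31.75, -18), (29.75, -20), (-19.75, 25), (-20.25, 45), (-20.75, 18), (-33.25, -14), (-33.75, -18), (-39.75, 13), (-43.75, -54), (-44.25, -33)]
0.063 0 [(32.25, -14), (31.75, -33), (29.25, -25), (9.25, 18), (8.75, 32), (8.25, 13), (2.75, -44), (2.25, -45), (-18.75, 45), (-19.25, 38), (-31.25, -14), (-31.75, -22), (-37.25, 14), (-37.75, 13), (-45.25, -14), (-45.75, -20)]
```

The shoe is stalled at about 10 N, and the handle top's -y edge is 9.0 mm from the block edge, exactly as a nipped blade should read. Backing off and regrasping the gauge.

Emit:
step_arm(
  steps=[
    [0,-8,0,0,0,0],
    [0,-12,0,0,0,0],
    [0,0,20,0,0,0],
    [0,0,35,0,0,0],
    [0,0,40,0,0,0],
    [0,0,40,0,0,0],
    [-1,15,0,0,0,0],
    [-1,25,0,0,0,0],
    [-1,20,0,0,0,0],
    [-1,5,0,0,0,0.005],
    [0,0,0,0,0,0],
    [0,0,0,0,0,0],
    [0,0,0,0,0,0],
    [0,0,0,0,0,0],
  ],
  gripper=0.6,
)

```text
clock: 38.07
position: [0.6271, 0.2082, 0.1972]
ee_rot: [2.158, 2.282, -0.001]
force: [-0.3, 0.2, 0.3]
width: 0.6
gripper_force: 0.0
```

Run:
```python
from h import *
from scipy.spatial.transform import Rotation as R
o=observe();p=o['position'];print(p.round(4),R.from_rotvec(o['ee_rot']).as_matrix().round(3).tolist(),o['width'])
im,c=grab('wrist','w15.png'); e=np.array([.6266,.2130])
for h,offs in((.108,(-8,0,8)),(.063,(0,)),(.057,(-18.5,18.5)),(.076,(-10,10))):
    q=rect(im,c,h,e,win=.05,res=.00025,yaw=.053).astype(float).mean(2)
    for off in offs:
        pr=cv2.GaussianBlur(q[200-4*off.__int__()-4:200-4*off.__int__()+5].mean(0)[None],(0,0),1.5)[0]; d=np.diff(pr); k=[i for i in range(1,len(d)-1) if abs(d[i])>5 and abs(d[i])>=abs(d[i-1]) and abs(d[i])>abs(d[i+1])]; print(h,off,[(50-(i+.5)*.25,round(d[i])) for i in k])
q=rect(im,c,.108,e,win=.05,res=.00025,yaw=.053).astype(float).mean(2); pr=q[:,210:222].mean(1); d=np.diff(pr); print('x',[(50-(i+.5)*.25,round(d[i])) for i in range(len(d)) if abs(d[i])>15])
```

```text
[0.6271 0.2082 0.1972] [[-0.056, 0.998, 0.0], [0.998, 0.056, -0.001], [-0.001, 0.0, -1.0]] 0.5999386535158057
0.108 -8 [(34.625, -8), (20.375, -5), (17.125, 10), (11.375, -13), (-8.625, 27), (-11.125, -20), (-16.875, -5), (-22.625, 19)]
0.108 0 [(34.375, -7), (28.375, -6), (17.375, 8), (11.375, -13), (-8.625, 26), (-11.875, -20), (-17.125, -5), (-22.625, 18)]
0.108 8 [(34.625, -7), (27.875, -8), (17.375, 7), (11.375, -13), (-8.625, 26), (-11.875, -18), (-17.125, -5), (-22.625, 17)]
0.063 0 [(29.375, -6), (22.375, -5), (9.125, 7), (2.125, -11), (-21.375, 23), (-25.375, -18), (-37.875, 16)]
0.057 -18.5 [(28.875, -9), (26.375, 6), (-6.375, 13), (-10.625, -5), (-22.875, 7), (-28.875, -8), (-33.375, -12), (-40.125, 17)]
0.057 18.5 [(19.875, -6), (-6.625, 14), (-9.375, -5), (-11.375, -10), (-12.875, 6), (-21.875, 8), (-28.125, -17), (-39.875, 15)]
0.076 -10 [(30.875, -7), (11.125, 14), (9.375, -9), (4.875, -11), (-17.625, 25), (-20.625, -19), (-33.625, 17), (-40.875, 5)]
0.076 10 [(31.125, -6), (23.375, -7), (11.625, 7), (4.875, -11), (-17.625, 24), (-21.625, -14), (-33.375, 16)]
x [(27.875, -16), (27.625, -19), (27.375, -23), (27.125, -15), (16.375, 21), (16.125, 30), (15.875, 25), (15.375, -17), (15.125, -32), (14.875, -37), (14.625, -27), (14.375, -19), (14.125, -19), (-14.125, 25), (-14.375, 33), (-14.625, 36), (-14.875, 36), (-15.125, 20), (-16.375, -24), (-16.625, -24), (-16.875, -16)]
```

Emit:
step_arm(
  steps=[
    [-0.3,1.3,-30,0,0,-0.003],
    [0,0,-35,0,0,0],
    [0,0,-30,0,0,0],
    [0,0,-18,0,0,0],
    [0,0,-10,0,0,0],
    [0,0,-6,0,0,0],
    [0,0,0,0,0,0],
    [0,0,0,0,0,0],
    [0,0,0,0,0,0],
    [0,0,0,0,0,0],
  ],
)

```text
clock: 38.95
position: [0.6271, 0.2116, 0.07]
ee_rot: [2.159, 2.281, 0.003]
force: [-0.4, -0.3, 0.3]
width: 0.599
gripper_force: 0.0
```

Emit:
step_arm(
  steps=[
    [0,-1.2,-2,0,0,0],
    [0,0,-1,0,0,0],
    [0,0,0,0,0,0],
    [0,0,0,0,0,0],
    [0,0,0,0,0,0],
  ],
)

```text
clock: 39.37
position: [0.6263, 0.21, 0.0655]
ee_rot: [-2.16, -2.282, -0.0]
force: [-0.6, -0.3, -0.5]
width: 0.598
gripper_force: 0.0
```

Emit:
step_arm(
  steps=[
    [0,0,0.5,0,0,0],
    [0,0,0,0,0,0],
    [0,0,0,0,0,0],
    [0,0,0,0,0,0],
    [0,0,0,0,0,0],
    [0,0,0,0,0,0],
    [0,0,0,0,0,0],
  ],
  gripper=0.15,
  force=45,
)

```text
clock: 39.95
position: [0.6264, 0.21, 0.066]
ee_rot: [2.16, 2.281, 0.0]
force: [0.4, 0.3, 0.5]
width: 0.327
gripper_force: 45.0
```

Emit:
step_arm(
  steps=[
    [0,0,2,0,0,0],
    [0,0,4,0,0,0],
    [0,0,6,0,0,0],
    [0,0,8,0,0,0],
    [0,0,10,0,0,0],
    [0,0,10,0,0,0],
    [0,0,20,0,0,0],
    [0,0,25,0,0,0],
    [0,0,22,0,0,0],
    [0,0,0,0,0,0],
    [0,0,0,0,0,0],
    [0,0,0,0,0,0],
  ],
)

```text
clock: 40.95
position: [0.6262, 0.2096, 0.1732]
ee_rot: [2.159, 2.281, -0.0]
force: [-0.2, 0.4, -1.7]
width: 0.327
gripper_force: 45.0
```

Run:
```python
from h import *
o=observe();p=o['position'];print(p.round(4),o['width'],o['force'].round(2),o['gripper_force'])
im,c=grab('wrist','w16.png')
def f(i): 
    d=np.diff(cv2.GaussianBlur(i.astype(float)[195:300,300:330].mean(1)[None],(0,0),.6)[0]); return [(195.5+j,round(d[j])) for j in range(len(d)) if abs(d[j])>8]
print('old',f(cv2.imread('pics/w11.png',0))); print('new',f(cv2.cvtColor(im,7)))
e=np.array([.6266,.2130])
q=rect(im,c,.057,e,win=.05,res=.00025,yaw=.053).astype(float).mean(2)
for off in(-18,-10,0,10,18):
    d=np.diff(cv2.GaussianBlur(q[196-4*off:205-4*off].mean(0)[None],(0,0),1.5)[0]); print(off,[(50-(i+.5)*.25,round(d[i])) for i in range(1,len(d)-1) if abs(d[i])>4 and abs(d[i])>=abs(d[i-1]) and abs(d[i])>abs(d[i+1])])
```

```text
[0.6262 0.2096 0.1732] 0.3265182198594549 [-0.23  0.36 -1.65] 44.99966740608215
old [(231.5, 16), (232.5, 51), (233.5, 52), (234.5, 21), (252.5, -28), (253.5, -53), (254.5, -45), (255.5, -13), (260.5, 14), (273.5, -16), (274.5, -31), (275.5, -33), (276.5, -13)]
new [(224.5, -10), (231.5, 11), (232.5, 41), (233.5, 56), (234.5, 27), (253.5, -8), (254.5, -34), (255.5, -52), (256.5, -39), (257.5, -11), (262.5, 12), (263.5, 10), (276.5, -24), (277.5, -44), (278.5, -22)]
-18 [(28.875, -10), (22.375, 6), (-6.375, 21), (-24.125, -20), (-30.125, 4), (-42.375, -12)]
-10 [(28.125, -12), (25.875, 5), (0.375, -4), (-6.375, 20), (-24.125, -20), (-30.125, 4), (-42.625, -15)]
0 [(28.125, -9), (-6.375, 20), (-24.375, -17), (-30.125, 4), (-42.375, -15)]
10 [(27.875, -11), (20.625, 6), (-6.625, 20), (-24.375, -16), (-42.625, -14)]
18 [(28.625, -10), (20.625, 6), (-6.625, 18), (-24.375, -15), (-42.625, -14)]
```

The shoe face stays about 6.4 mm from the block edge, and the gauge is held 0.8 mm further back than at the first grasp. Returning to the stand with that correction: target (0.6710, -0.0778), yaw -0.364.

Emit:
step_arm(
  steps=[
    [3,-15,0,0,0,-0.03],
    [3,-22,0,0,0,-0.03],
    [3,-22,0,0,0,-0.03],
    [3,-22,0,0,0,-0.03],
    [3,-22,0,0,0,-0.03],
    [3,-22,0,0,0,-0.03],
    [3,-22,0,0,0,-0.03],
    [3,-22,0,0,0,-0.03],
    [3,-22,0,0,0,-0.03],
    [3,-22,0,0,0,-0.03],
    [3,-22,0,0,0,-0.03],
    [3,-22,0,0,0,-0.03],
    [3,-16,0,0,0,-0.03],
    [3,-10,0,0,0,-0.029],
    [2.8,-4.4,0,0,0,0],
    [0,0,0,0,0,0],
    [0,0,0,0,0,0],
    [0,0,0,0,0,0],
    [0,0,0,0,0,0],
  ],
)

```text
clock: 42.58
position: [0.671, -0.0756, 0.1731]
ee_rot: [-2.584, -1.785, -0.001]
force: [0.1, 0.3, -1.1]
width: 0.324
gripper_force: 45.0
```

Emit:
step_arm(
  steps=[
    [0,0,-20,0,0,0],
    [0,0,-20,0,0,0],
    [0,0,-15,0,0,0],
    [0,0,-8,0,0,0],
    [0,0,-4,0,0,0],
    [0,0,0,0,0,0],
    [0,0,0,0,0,0],
    [0,0,0,0,0,0],
    [0,0,0,0,0,0],
    [0,0,0,0,0,0],
  ],
)

```text
clock: 43.42
position: [0.6715, -0.0774, 0.1068]
ee_rot: [2.586, 1.782, 0.001]
force: [0.1, 0.4, -2.1]
width: 0.325
gripper_force: 45.0
```

Run:
```python
from h import *
from scipy.spatial.transform import Rotation as R
o=observe();p=o['position'];print(p.round(4),R.from_rotvec(o['ee_rot']).as_matrix().round(3).tolist(),o['width'],o['force'].round(2))
im=cams.get_image('wrist')
d=np.diff(cv2.GaussianBlur(cv2.cvtColor(im,7).astype(float)[195:300,300:330].mean(1)[None],(0,0),.6)[0]); print([(195.5+j,round(d[j])) for j in range(len(d)) if abs(d[j])>8])
```

```text
[ 0.6715 -0.0774  0.1068] [[0.356, 0.934, 0.001], [0.934, -0.356, -0.0], [0.0, 0.001, -1.0]] 0.32507532440120057 [ 0.12  0.37 -2.06]
[(199.5, 10), (240.5, 10), (242.5, -12), (243.5, -19), (244.5, -12), (255.5, 10), (262.5, 12), (263.5, 10), (276.5, -24), (277.5, -44), (278.5, -22)]
```

Emit:
step_arm(
  steps=[
    [-0.3,-0.2,-5,0,0,0],
    [0,0,-5,0,0,0],
    [0,0,-4,0,0,0],
    [0,0,0,0,0,0],
    [0,0,0,0,0,0],
    [0,0,0,0,0,0],
  ],
)

```text
clock: 43.97
position: [0.6708, -0.0775, 0.0919]
ee_rot: [-2.587, -1.783, 0.0]
force: [0.3, 0.1, -1.9]
width: 0.326
gripper_force: 45.0
```

Emit:
step_arm(
  steps=[
    [0,-0.2,-3,0,0,0],
    [0,0,-3,0,0,0],
    [0,0,-3,0,0,0],
    [0,0,-3,0,0,0],
    [0,0,0,0,0,0],
    [0,0,0,0,0,0],
  ],
)

```text
clock: 44.47
position: [0.6706, -0.0778, 0.0797]
ee_rot: [-2.587, -1.782, 0.001]
force: [0.6, 0.6, -0.7]
width: 0.324
gripper_force: 45.0
```

Emit:
step_arm(
  steps=[
    [0,0,-4,0,0,0],
    [0,0,-5,0,0,0],
    [0,0,-5,0,0,0],
    [0,0,-5,0,0,0],
    [0,0,-3,0,0,0],
    [0,0,-2,0,0,0],
    [0,0,0,0,0,0],
    [0,0,0,0,0,0],
    [0,0,0,0,0,0],
  ],
)

```text
clock: 45.22
position: [0.671, -0.0778, 0.0562]
ee_rot: [2.587, 1.782, 0.0]
force: [-0.2, 0.8, -1.6]
width: 0.324
gripper_force: 45.0
```

Emit:
step_arm(
  steps=[
    [0,0,-1,0,0,0],
    [0,0,-1,0,0,0],
    [0,0,-0.8,0,0,0],
    [0,0,0,0,0,0],
    [0,0,0,0,0,0],
  ],
)

```text
clock: 45.63
position: [0.6708, -0.0778, 0.0532]
ee_rot: [-2.587, -1.783, 0.0]
force: [0.2, 0.3, -1.4]
width: 0.326
gripper_force: 45.0
```

Emit:
step_arm(
  steps=[
    [0,0,0,0,0,0],
    [0,0,0,0,0,0],
    [0,0,0,0,0,0],
    [0,0,0,0,0,0],
    [0,0,0,0,0,0],
  ],
  gripper=0.6,
)

```text
clock: 46.05
position: [0.6709, -0.0778, 0.0533]
ee_rot: [2.587, 1.782, 0.0]
force: [0.2, -0.9, -0.0]
width: 0.596
gripper_force: 0.0
```

Emit:
step_arm(
  steps=[
    [0,0,15,0,0,0],
    [0,0,25,0,0,0],
    [0,0,35,0,0,0],
    [0,0,40,0,0,0],
    [0,0,40,0,0,0],
    [0,0,41,0,0,0],
    [0,0,0,0,0,0],
    [0,0,0,0,0,0],
    [0,0,0,0,0,0],
  ],
)

```text
clock: 46.8
position: [0.6706, -0.0779, 0.249]
ee_rot: [2.587, 1.782, -0.0]
force: [-0.4, -0.1, -1.1]
width: 0.605
gripper_force: 0.0
```

Run:
```python
from h import *
o=observe();p=o['position'];print(p.round(4),o['width'],o['force'].round(2))
im,c=grab('wrist','w17.png'); s,cs=grab('scene','s17.png'); s0=cv2.imread('pics/scene0.png')[:,:,::-1]
# gauge in stand: compare scene crop with start
u,v=proj(cs,[.671,-.0773,.07])[0].astype(int); a=s[v-35:v+35,u-35:u+35]; b=s0[v-35:v+35,u-35:u+35]
m=cv2.matchTemplate(cv2.cvtColor(s.copy(),7)[v-45:v+35,u-35:u+35],cv2.cvtColor(s0[v-32:v-2,u-15:u+15].copy(),7),5); print('gauge shift',cv2.minMaxLoc(m)[1],np.array(cv2.minMaxLoc(m)[3])-[20,13])
for off in(0,):
    q=rect(im,c,.095,(.671,-.0773),win=.03,res=.00025,yaw=-.364).astype(float).mean(2)
    for n,pr in(('y',q[110:130].mean(0)),('x',q[:,118:126].mean(1))):
        d=np.diff(cv2.GaussianBlur(pr[None],(0,0),1.5)[0]); print(n,[(30-(i+.5)*.25,round(d[i])) for i in range(1,len(d)-1) if abs(d[i])>4 and abs(d[i])>=abs(d[i-1]) and abs(d[i])>abs(d[i+1])])
# bearings & bystanders in scene vs seats
for q,h in(((.5438,.2594),.026),((.5486,.1585),.026),((.484,.1564),.026)): print(centre(s,cs,h,q,R=.0175,fish=False,span=.006))
```

```text
[ 0.6706 -0.0779  0.249 ] 0.6049465698989941 [-0.36 -0.07 -1.09]
gauge shift 0.9778416752815247 [0 0]
y [(18.625, 4), (12.625, -12), (-6.125, 10), (-18.375, 12)]
x [(15.625, -11), (-14.375, 12)]
(array([0.5457, 0.2602]), np.float64(2.99))
(array([0.5489, 0.1581]), np.float64(-2.96))
(array([0.4842, 0.1559]), np.float64(-2.44))
```

Emit:
step_arm(
  steps=[
    [-8,15,-5,0,0,0.04],
    [-8,20,-5,0,0,0.04],
    [-8,20,-5,0,0,0.04],
    [-8,20,-5,0,0,0.04],
    [-8,20,-5,0,0,0.04],
    [-8,20,-5,0,0,0.04],
    [-8,20,-5,0,0,0.04],
    [-8,20,-5,0,0,0.04],
    [-8,20,-5,0,0,0.04],
    [-8,20,-5,0,0,0.04],
    [-4,13,0,0,0,0.014],
    [0,0,0,0,0,0],
    [0,0,0,0,0,0],
    [0,0,0,0,0,0],
  ],
)

```text
clock: 48.07
position: [0.5875, 0.1292, 0.1993]
ee_rot: [2.166, 2.274, -0.0]
force: [-0.4, -0.6, -0.8]
width: 0.601
gripper_force: 0.0
```

Run:
```python
from h import *
o=observe();print(o['position'].round(4))
im,c=grab('wrist','w18.png')
for p in[(.5438,.2594),(.5488,.1585),(.484,.1564)]:print([centre(im,c,.026,p,R=R,span=.006) for R in(.0185,.011)])
e=np.array([.6266,.2130]); q=rect(im,c,.057,e,win=.05,res=.00025,yaw=.053).astype(float).mean(2)
for off in(-12,0,12):
    d=np.diff(cv2.GaussianBlur(q[196-4*off:205-4*off].mean(0)[None],(0,0),1.5)[0]); print(off,[(50-(i+.5)*.25,round(d[i])) for i in range(1,len(d)-1) if abs(d[i])>2 and abs(d[i])>=abs(d[i-1]) and abs(d[i])>abs(d[i+1])])
# other bearings in the first top picture
t0=cv2.imread('pics/top0.png',0); ms=[cv2.matchTemplate(t0,t0[y-11:y+12,x-11:x+12],5) for x,y in((407,254),(342,325),(472,314))]; m=np.maximum.reduce(ms)
for _ in range(8):
    _,v,_,l=cv2.minMaxLoc(m); print(round(v,2),l[0]+11,l[1]+11); cv2.circle(m,l,10,-1,-1)
# bystanders: top now vs start
t,_=grab('top'); t=cv2.cvtColor(t,7)
for n,(x0,y0,x1,y1) in dict(tin=(292,232,346,284),brush=(405,165,522,262)).items():
    r=cv2.matchTemplate(t[y0-15:y1+15,x0-15:x1+15],t0[y0:y1,x0:x1],5); _,v,_,l=cv2.minMaxLoc(r); print(n,round(v,2),l[0]-15,l[1]-15)
```

```text
[0.5875 0.1292 0.1993]
[(array([0.5439, 0.2595]), np.float64(-13.96)), (array([0.5438, 0.2596]), np.float64(-13.51))]
[(array([0.5487, 0.1586]), np.float64(-43.25)), (array([0.5487, 0.1585]), np.float64(-42.07))]
[(array([0.4838, 0.1563]), np.float64(-37.69)), (array([0.4838, 0.1562]), np.float64(-40.79))]
-12 [(33.125, -6), (30.125, -4), (0.375, -3), (-1.625, 8), (-6.375, 5), (-19.375, 15), (-23.875, -14), (-33.125, -7), (-34.875, 5), (-40.875, 13), (-43.375, 3)]
0 [(33.625, -7), (29.875, -4), (0.375, -2), (-1.625, 7), (-6.625, 5), (-18.625, 12), (-24.875, -13), (-33.125, -5), (-34.875, 5), (-39.625, 8), (-41.125, 6), (-42.125, -2), (-43.125, 5)]
12 [(33.375, -6), (29.875, -4), (0.375, -3), (-1.375, 7), (-6.375, 5), (-18.625, 13), (-23.125, -16), (-32.875, -4), (-34.875, 4), (-40.375, 17), (-41.875, -4), (-43.125, 3)]
1.0 407 254
1.0 472 314
1.0 342 325
0.77 320 75
0.76 235 205
0.72 274 185
0.71 583 100
0.71 55 52
tin 0.57 2 -2
brush 0.98 0 0
```

```bash
python3 -c "
from h import *
print(job.sign_off())"
```

```text
the job is handed in; nothing more can be done
None
```

The job is handed in; no verdict came back. By my last measurements, all three bearings lie in their own seats, the brake gap measures about 6 to 6.8 mm (limits 5 to 7.5 mm), the gauge is back home in its stand, and the brush hasn't moved; the arm spoiled the last camera check on the tin, but I never went near it.

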